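# Hook the last packs out of the covered feeders, fill the basket and scan it

## Robot

A 6-joint arm with a two-finger parallel gripper is mounted at the origin on a cart in front of the work surface, level with it; the furniture and walls round the work are solid. World frame = base frame: x ahead of the robot, y to its left, z up, the work surface at z = 0. Lengths are in m, angles in rad, forces in N, time in s.
With the tool pointing down it reaches from about 0.25 to 0.725 m from the base axis. Payload 4 kg.
Tool frame: the origin (TCP) lies at the very end of the fingers, on their centre line; the grasp point (between the pads) lies 19 mm behind it; z points along the fingers, y is the line along which they close (so a half turn about z gives the same grasp; the last joint's range is limited). The gripper opens to 85 mm and grips with 20 to 120 N. Pads are 22 mm wide; open, the fingers measure 114 mm over their backs; the gripper's body (76 mm by 85 mm) begins 54 mm behind the grasp point. The pads swing forward as they close: fully open they stand 13 mm farther back than shut.
Start: joints at [1.204, 0.241, 0.005, 1.335, 0, 1.571], TCP at [0.179, 0.467, 0.231] pointing down, gripper open.
Joint ranges: [-2.72, 2.72], [-1.05, 1.87], [-1.09, 1.28], [-1.99, 2.15], [-1.42, 1.44], [-3.14, 3.14]. Speed limits (rad/s): [2.79, 2.79, 3.14, 3.14, 3.14, 3.14].

## Interface

Orientations are given as a unit quaternion [x, y, z, w].
In Python, from workcell import bot, vision, workorder, boxes_of gives the robot as it stands.
- The arm moves only by the tool send_rows, never from a script. Its argument "motion" is text: rows parted by semicolons, each of 5 numbers parted by spaces: the closure, from -1 (fully open) to 1 (shut), so that 0 is half open, then the shift along the tool's x, y, z in cm, then the turn about the tool's z in rad. In form: claw x y z twist; .... A call has 1 to 5 rows; each row is the pose to reach, as a shift and turn from the pose commanded when the call began, along the tool's axes at that moment; what a row does not reach only later rows make up. A row lasts 1/10 s, in which the tool goes at most 50 mm and 8.59 degrees, less where a joint would pass 70% of its speed; a pose out of reach is approached as far as the arm can. A call with a gripper value outside its range is refused whole. The fingers move at their own pace and stop on an object; the grip force is fixed at half the most. Time passes only in rows, so rows that repeat a pose let the fingers close. It gives the time, the measured TCP pose, the force, the opening and the grip force at its end, in the units of the state.
- bot.get_obs(): the state, without advancing time (a new reading comes with each control period).
- vision.camera(name): name is "side" or "top"; returns the picture (480x640x3 uint8, red, green, blue); there is no depth.
- vision.camera_model(name): a dict with "fov_y" (degrees; the focal length in pixels is half the picture's height over the tangent of half this angle, whatever the lens; pixels are square), "cx", "cy" (the principal point, pixels), "world_from_camera" (4x4, takes a point from camera to world coordinates). Camera axes: x right, y down, z forward; pixel columns grow to the right and rows downward; lengths in m; the calibration is good to about 2 mm. A picture is of the moment at which its call begins. camera_model takes no time and is no camera call.
- workorder.job_done(): hands the job in; it is judged then, once.
Trained networks look in the newest picture that a camera, given by its name, has taken for a name from the list of things; names that differ only in an ending like _2 or _b are one class to them, and where a whole thing is asked for, a point or a joint stands for the part that bears it (a point fixed in the world has none). Each returns a list of dicts, best first, with "conf" (0 to 1); they miss things now and then, are a little off and sometimes report something else, mostly with a low value. They report only what shows in the picture. A call takes as long as a camera call.
- boxes_of(camera, target): "rect" ([centre column, centre row, width, height] in pixels, round what is visible of it).
The state is a dict: "clock": time; "joint_pos": joint angles; "joint_vel": joint speeds; "tau": joint torques, N m; "eef_pos": TCP position; "tool_rot": TCP orientation; "ft_force": force on the tool from outside, world axes, zero at the start; "ft_torque": the same for the moment, N m; "grip_width": finger opening in m; "grasp_force": force on a finger pad.
Only numpy, scipy, OpenCV 4.12 (cv2) and the standard library are available. Lean on these libraries where they do the work, as an engineer would, in place of code of your own. Each camera call takes 0.05 s, during which the arm holds its last target. There are 200 camera calls.

## Task

The last cartons of this order have stuck at the back of the covered pack feeders, out of reach of fingers. Take the hooked pick from its stand, reach in over each carton, drop the hook behind it and drag it out onto the table; hang the pick on its stud by its slot again and lay every carton flat on the floor of the white basket, not on one another. Once the basket is filled, book it: point the scanner squarely at the tag on the basket from about 8 cm, hold it still for a second and lay it flat on the table again; leave the other things where they are.

Things in the scene. Friction and masses are not known exactly. Their poses are not given: they have to be found in the camera images.
- pick: Hooked pick, stiff steel, 0.12 kg, orange handle on top. Origin: where the stud's centre lies in its slot when it hangs (level, balanced). z up along the handle, x along the blade to the hook, y across. Slotted plate 5 mm thick: x -19 to +17, z -32 to +22 mm. Below it a shank (x -24 to -6 mm) down to the level blade at z -86 to -80 mm.
- pick_grip (a point): Middle of the pick's handle, x -15, z +53 mm in the pick's frame, the place to hold it: 24 (x) x 14 (y) mm, from z +22 to +84 mm, with a thin pommel to +88 mm. Pinch it across y, from above.
- pick_slot_mouth (a point): Middle of the mouth of the pick's slot, x +17, z -12 mm in its frame. The slot opens at the plate's +x edge (z -19 to -5 mm), runs level back to x -5, there turns up between x -5 and +5 mm to its closed top at z +3 mm. To unhook: lift the pick 12 mm, move it 30 mm along its -x. To hang: the reverse.
- pick_toe (a point): Middle of the lower edge of the pick's toe (hook), x +151, z -104 mm in the pick's frame. The toe is a flat tab 24 mm wide (y), 4 mm thick (x +149 to +153 mm), turned down 18 mm below the blade, which is 8 mm wide, 6 mm thick (z -86 to -80 mm) and runs from the shank to the toe.
- pick_stand: Fixed dark steel stand on which the pick hangs at the start, pick and stand axes alike. Origin on the table under the middle of the stud. Base 110 (x) x 80 (y) x 8 mm; upright plate 44 mm wide (x), at y -14 to -8 mm, up to z 142 mm.
- stud (a point): Middle of the stand's stud, 130 mm above the table: a steel pin 6 mm thick along the stand's y, from the upright plate at y -8 mm to a head (12 mm wide, y +8 to +11 mm). The pick's plate hangs between plate and head; it goes on and off along x, on the -x side. The blade lies under the stud: off it, shift 30 mm to +y before lifting.
- basket: White perforated basket, loose, 225 (x) x 310 (y) x 80 mm high, floor 2 mm thick. Origin: centre of its underside. Its flat floor spans x +-95 and y +-135 mm; the walls lean out a little to the rim. A white barcode tag hangs on the rim of its -x side, the side that faces the feeders.
- basket_tag (a point): Middle of the barcode printed on the basket's tag: 52 mm wide and 26 mm high, upright, in the basket's frame at x -115, y -20, z +52 mm, facing the basket's -x. Its axes are the basket's.
- scanner: Black hand barcode scanner, loose, 34 (x) x 167 (y) x 30 mm, 0.12 kg. Origin: centre of its underside (y runs from -85 to +82 mm). It looks out of its nose, the +y end (red window, green lamp near it), along its +y. Hold it by the middle across x. It needs no button: it reads by itself.
- scanner_nose (a point): Middle of the scanner's window at its nose, at x 0, y +83, z +15 mm in the scanner's frame; axes as the scanner's, +y is the line of sight.
- blue_carton: blue and white tablet carton, closed, 50 (x) x 98 (y) x 36 mm high, 50 g, loose; may be absent. Origin: centre of its underside. At the start it lies flat at the back of feeder_a, its length (y) along the lane, so only the pick can reach it.
- striped_carton: white tablet carton with red stripes, closed, 46 (x) x 92 (y) x 30 mm high, 50 g, loose; may be absent. Origin: centre of its underside. At the start it lies flat at the back of feeder_b, its length (y) along the lane, so only the pick can reach it.
- green_carton: white tablet carton with a dark green end, closed, 45 (x) x 85 (y) x 30 mm high, 50 g, loose; may be absent. Origin: centre of its underside. At the start it lies flat at the back of feeder_c, its length (y) along the lane, so only the pick can reach it.
- feeder_a: Fixed pack feeder, grey steel lane under a fixed clear cover. Origin: on the table at the middle of its open mouth; x points into the lane. Lane 60 mm wide, floor at z 2, cover z 77 to 80 mm; 66 mm wide outside, 175 mm deep, back closed. From x 148 to 172 mm a step (top z 14 mm) stops cartons, so the space above it, behind a carton, is free for the pick's toe, which goes in over the carton.
- feeder_b: Fixed pack feeder, grey steel lane under a fixed clear cover. Origin: on the table at the middle of its open mouth; x points into the lane. Lane 60 mm wide, floor at z 2, cover z 77 to 80 mm; 66 mm wide outside, 175 mm deep, back closed. From x 148 to 172 mm a step (top z 14 mm) stops cartons, so the space above it, behind a carton, is free for the pick's toe, which goes in over the carton.
- feeder_c: Fixed pack feeder, grey steel lane under a fixed clear cover. Origin: on the table at the middle of its open mouth; x points into the lane. Lane 60 mm wide, floor at z 2, cover z 77 to 80 mm; 66 mm wide outside, 175 mm deep, back closed. From x 148 to 172 mm a step (top z 14 mm) stops cartons, so the space above it, behind a carton, is free for the pick's toe, which goes in over the carton.
- pill_cutter: Bystander: light blue tablet cutter, 36 x 95 x 22 mm, right of the middle. Origin: centre of its underside.
- stamp: Bystander: brown rubber stamp standing upright, 23 x 42 x 64 mm, at the back right. Origin: centre of its underside.
- bottle: Bystander: amber bottle with a white cap, 44 mm wide, 85 mm high, at the back right. Origin: centre of its underside.

How it is judged:
On the way, in this order (a step that is already met when the one before it is completed fails the run):
1. all cartons lie in the basket (x of blue_carton in the frame of basket between -0.105 and 0.105 m and y of blue_carton in the frame of basket between -0.145 and 0.145 m and z of each of blue_carton, striped_carton, green_carton in the frame of basket below 0.012 m and angle between each of blue_carton, striped_carton, green_carton's own z axis and vertical below 0.15 rad and x of striped_carton in the frame of basket between -0.105 and 0.105 m and y of striped_carton in the frame of basket between -0.145 and 0.145 m and x of green_carton in the frame of basket between -0.105 and 0.105 m and y of green_carton in the frame of basket between -0.145 and 0.145 m), for 0.3 s.
2. the held scanner looks squarely at the basket's tag from 4 to 14 cm and is kept still for 0.6 s (y of basket_tag in the frame of scanner_nose between 0.04 and 0.14 m and x of basket_tag in the frame of scanner_nose between -0.018 and 0.018 m and z of basket_tag in the frame of scanner_nose between -0.015 and 0.015 m and angle between the y axis of scanner and the x axis of basket, either way round below 0.3 rad and linear speed of scanner below 0.03 m/s and angular speed of scanner below 0.3 rad/s and contact force between the fingers and scanner above 0.5 N), for 0.6 s.
At the end, for the whole second after the job is handed in: Every carton present lies flat (0.15 rad) on the basket's floor (under 12 mm above its underside); the basket stands level; the pick hangs at rest on the stand, its slot's top within 10 mm level and 8 mm in height of the stud, upright within 0.25 rad; the scanner lies flat on the table (all of step 1 and linear speed of each of blue_carton, striped_carton, green_carton, pick, scanner below 0.02 m/s and horizontal distance between pick and stud below 0.01 m and z of pick in the frame of stud between -0.008 and 0.008 m and angle between pick's own z axis and vertical below 0.25 rad and contact force between pick and pick_stand above 0.3 N and angle between basket's own z axis and vertical below 0.1 rad and height (world z) of scanner between -0.005 and 0.008 m and angle between scanner's own z axis and vertical below 0.15 rad); the robot touches nothing.
It fails at once if the fingers touch the blue carton while its middle is still inside its feeder (contact force between the fingers and blue_carton above 0.5 N and x of blue_carton in the frame of feeder_a above 0 m and y of blue_carton in the frame of feeder_a between -0.03 and 0.03 m and height (world z) of blue_carton below 0.05 m).
It fails at once if the fingers touch the striped carton while its middle is still inside its feeder (contact force between the fingers and striped_carton above 0.5 N and x of striped_carton in the frame of feeder_b above 0 m and y of striped_carton in the frame of feeder_b between -0.03 and 0.03 m and height (world z) of striped_carton below 0.05 m).
It fails at once if the fingers touch the green carton while its middle is still inside its feeder (contact force between the fingers and green_carton above 0.5 N and x of green_carton in the frame of feeder_c above 0 m and y of green_carton in the frame of feeder_c between -0.03 and 0.03 m and height (world z) of green_carton below 0.05 m).
It fails at once if a bystander (tablet cutter, stamp or bottle) is moved by more than 3 cm (distance of any of pill_cutter, stamp, bottle from where it was at the start of the episode above 0.03 m).
Of blue_carton, striped_carton, green_carton only 2 to 3 are there at a start; the rules pass over those that are not, and their reading is None.
At some moment in a run one of blue_carton, striped_carton, green_carton may be knocked a few centimetres aside while the robot is not near it.
It also fails if it takes over 208 s, if anything falls off the work surface, if the arm or the gripper's body presses on something with over 40 N, if the wrist force passes 120 N, or if a joint passes its speed limit or range.

## Working session

There is one attempt and no reset: what is moved stays moved. The work goes in short steps, Python scripts to look and compute and a tool call to move; the robot and the scene stay as the last step left them, time stands still between calls to the robot, and variables do not carry over. Pictures are saved under pics/ and viewed, at most 15 in all, crops included, and the job is handed in when it is done.

Besides the shell and the picture viewer there is one more tool, called after "Request:" as name(argument=value, ...) on one line, values as JSON. send_rows: Moves the arm, as the interface text tells. Its arguments: {"type":"object","properties":{"motion":{"type":"string"}},"required":["motion"]}

```bash
mkdir -p pics; ls
cat > h.py <<'E'
import numpy as np, cv2
from workcell import bot, vision, workorder, boxes_of
def snap(cam,name=None):
    im=vision.camera(cam)
    if name: cv2.imwrite('pics/'+name,cv2.cvtColor(im,cv2.COLOR_RGB2BGR))
    return im
def K(cam):
    m=vision.camera_model(cam); f=240/np.tan(np.radians(m['fov_y'])/2)
    return f,m['cx'],m['cy'],np.array(m['world_from_camera'])
def px2w(cam,u,v,z):
    f,cx,cy,T=K(cam); d=T[:3,:3]@np.array([(u-cx)/f,(v-cy)/f,1]); o=T[:3,3]
    return o+d*(z-o[2])/d[2]
def w2px(cam,p):
    f,cx,cy,T=K(cam); q=T[:3,:3].T@(np.array(p)-T[:3,3]); return np.array([cx+f*q[0]/q[2],cy+f*q[1]/q[2]])
E
python3 - <<'E'
from h import *
for c in ['top','side']:
    snap(c,c+'0.png'); print(c,K(c)[0],np.round(K(c)[3],3).tolist(), vision.camera_model(c)['cx'])
    for n in ['pick','pick_stand','basket','basket_tag','scanner','blue_carton','striped_carton','green_carton','feeder_a','pill_cutter','stamp','bottle']:
        print(n,[(np.round(d['rect']).tolist(),round(d['conf'],2)) for d in boxes_of(c,n)[:3]])
o=bot.get_obs();print(o['clock'],o['eef_pos'],o['tool_rot'])
E
```

```text
pics
top 496.5661374122225 [[0.007, -0.998, 0.055, 0.475], [-1.0, -0.007, -0.004, -0.049], [0.004, -0.055, -0.998, 1.409], [0.0, 0.0, 0.0, 1.0]] 312.50492841754465
pick [([436.0, 228.0, 22.0, 66.0], 0.56), ([332.0, 294.0, 58.0, 16.0], 0.29)]
pick_stand [([424.0, 248.0, 36.0, 38.0], 0.71), ([246.0, 193.0, 34.0, 71.0], 0.37)]
basket [([169.0, 286.0, 90.0, 116.0], 0.69)]
basket_tag [([168.0, 288.0, 90.0, 123.0], 0.7)]
scanner [([330.0, 294.0, 64.0, 18.0], 0.77)]
blue_carton []
striped_carton []
green_carton []
feeder_a [([296.0, 189.0, 28.0, 71.0], 0.95), ([247.0, 194.0, 34.0, 72.0], 0.75), ([351.0, 190.0, 23.0, 69.0], 0.62)]
pill_cutter [([385.0, 291.0, 24.0, 28.0], 0.88), ([435.0, 227.0, 22.0, 64.0], 0.22)]
stamp []
bottle [([425.0, 248.0, 31.0, 40.0], 0.34)]
side 496.712543233016 [[0.997, -0.041, 0.065, 0.47], [-0.077, -0.607, 0.791, -0.989], [0.008, -0.794, -0.608, 0.848], [0.0, 0.0, 0.0, 1.0]] 318.7416741442934
pick [([358.0, 337.0, 93.0, 77.0], 0.58), ([270.0, 180.0, 105.0, 62.0], 0.34)]
pick_stand [([324.0, 365.0, 56.0, 65.0], 0.79)]
basket [([271.0, 182.0, 109.0, 66.0], 0.91)]
basket_tag [([269.0, 182.0, 108.0, 63.0], 0.98)]
scanner [([263.0, 287.0, 24.0, 56.0], 0.66)]
blue_carton []
striped_carton []
green_carton [([271.0, 180.0, 103.0, 66.0], 0.41)]
feeder_a [([364.0, 219.0, 70.0, 37.0], 0.85), ([375.0, 244.0, 69.0, 40.0], 0.78), ([387.0, 287.0, 81.0, 48.0], 0.73)]
pill_cutter [([272.0, 335.0, 36.0, 32.0], 0.7)]
stamp [([379.0, 412.0, 20.0, 34.0], 0.63)]
bottle [([410.0, 314.0, 23.0, 45.0], 0.85)]
1.3 [0.17930869 0.4667481  0.23131668] [1.82374430e-01 9.83229153e-01 3.54976376e-06 3.68718110e-06]
```

Run:
```python
import cv2
a=cv2.imread('pics/top0.png'); cv2.imwrite('pics/t1.png',cv2.resize(a[140:380,100:500],(800,480),interpolation=cv2.INTER_CUBIC))
b=cv2.imread('pics/side0.png'); cv2.imwrite('pics/s1.png',cv2.resize(b[140:450,180:460],(540,598),interpolation=cv2.INTER_CUBIC))
```

```text
(no output)
```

View pics/t1.png

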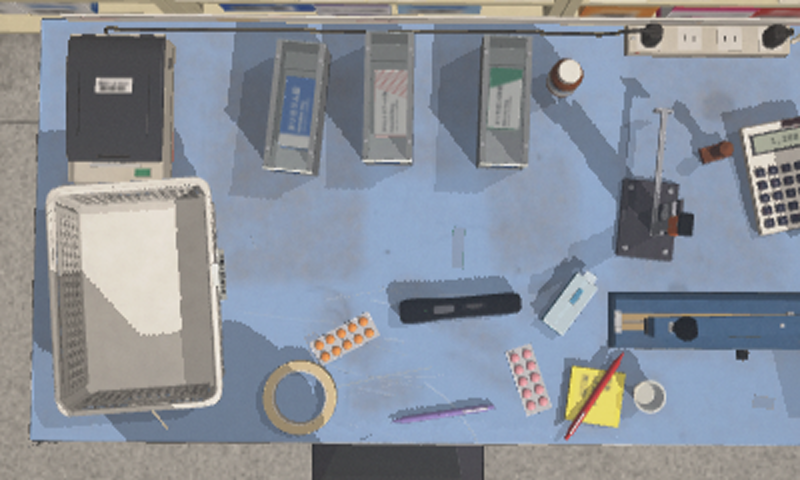

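View pics/s1.png

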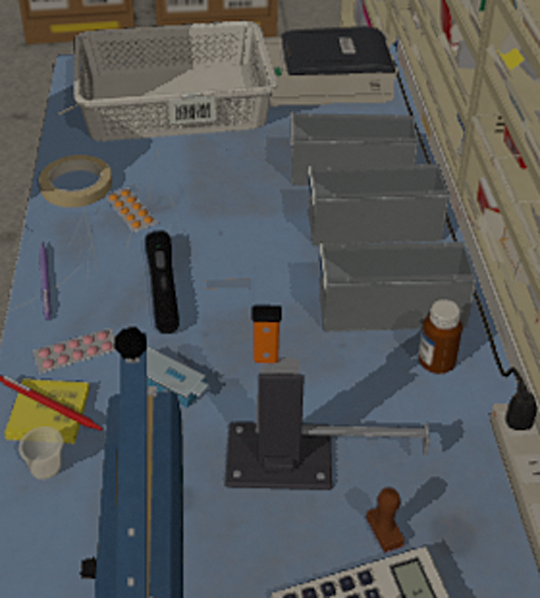

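```bash
cat > fit.py <<'E'
from h import *
from scipy.optimize import least_squares
def fit(obs,x0):  # obs: (cam,u,v,(lx,ly,lz))
    def r(p):
        c,s=np.cos(p[2]),np.sin(p[2]); o=[]
        for cam,u,v,l in obs:
            w=[p[0]+c*l[0]-s*l[1],p[1]+s*l[0]+c*l[1],l[2]]; o+=list(w2px(cam,w)-[u,v])
        return o
    s=least_squares(r,x0,loss='soft_l1'); return s.x,np.round(s.fun,1)
E
python3 - <<'E'
from fit import *
T=lambda u,v:('top',100+u/2,140+v/2); S=lambda u,v:('side',180+u/1.929,140+v/1.929)
def go(n,o,x0):
    p,r=fit([(*a,l) for a,l in o],x0); print(n,np.round(p,4),r)
b=.008
go('stand',[(T(623,178),(.055,.04,b)),(T(678,183),(.055,-.04,b)),(T(672,260),(-.055,-.04,b)),(T(616,255),(-.055,.04,b)),
 (S(230,422),(-.055,.04,b)),(S(330,427),(.055,.04,b)),(S(332,487),(.055,-.04,b)),(S(226,487),(-.055,-.04,b)),
 (S(259,375),(-.022,-.014,.142)),(S(303,375),(.022,-.014,.142))],[.45,-.35,0])
h=.08
for n,l in dict(a=[(265,172),(318,175),(327,42),(280,40)],b=[(364,162),(412,163),(412,33),(366,31)],c=[(478,166),(526,166),(529,37),(484,36)]).items():
    go('feeder_'+n,[(T(*q),c) for q,c in zip(l,[(0,.033,h),(0,-.033,h),(.175,-.033,h),(.175,.033,h)])],[.5,0,0])
go('basket',[(T(50,185),(.112,-.155,h)),(T(210,180),(-.112,-.155,h)),(T(219,404),(-.112,.155,h)),(T(60,413),(.112,.155,h))],[.35,.38,1.57])
for n,(u,v) in dict(scL=(401,310),scR=(521,303)).items(): print(n,px2w(*T(u,v),.015))
E
python3 - <<'E'
import cv2
a=cv2.imread('pics/top0.png'); b=cv2.imread('pics/side0.png')
c1=cv2.resize(a[270:310,290:370],(640,320),interpolation=cv2.INTER_CUBIC); c2=cv2.resize(b[250:320,243:283],(160,280),interpolation=cv2.INTER_CUBIC)
import numpy as np
c=np.zeros((320,800,3),np.uint8); c[:,:640]=c1; c[:280,640:]=c2; 
d=cv2.resize(a[150:240,230:370],(800,514),interpolation=cv2.INTER_CUBIC)
cv2.imwrite('pics/sc.png',c); cv2.imwrite('pics/fd.png',d)
E
```

```text
stand [ 0.5362 -0.3688 -0.0917] [-0.2 -0.1  0.4  0.1  0.2  0.4 -0.1  0.1 -0.6 -0.4  0.2 -2.1  0.7 -0.1
 -0.4 -1.1 -0.3  1.4  0.8  1.8]
feeder_a [ 0.5935  0.1245 -0.0723] [ 1.3 -1.1 -0.7 -0.7  0.3  1.5 -0.6  0.6]
feeder_b [ 0.6078 -0.0038 -0.0024] [-0.4 -0.2  0.2 -0.5  0.8  0.1 -0.6  0.8]
feeder_c [ 0.6037 -0.1575 -0.0269] [-0.2 -0.6  0.4  0.2  0.7  0.3 -1.2 -0. ]
basket [0.4286 0.3315 1.6363] [-1.9 -1.   1.7 -3.4  2.8  1.1 -2.4  1.7]
scL [ 0.40646019 -0.02180288  0.015     ]
scR [ 0.41728329 -0.18954092  0.015     ]
```

View pics/sc.png

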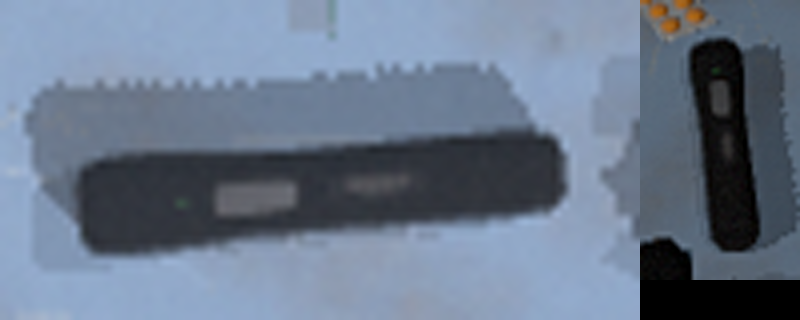

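View pics/fd.png

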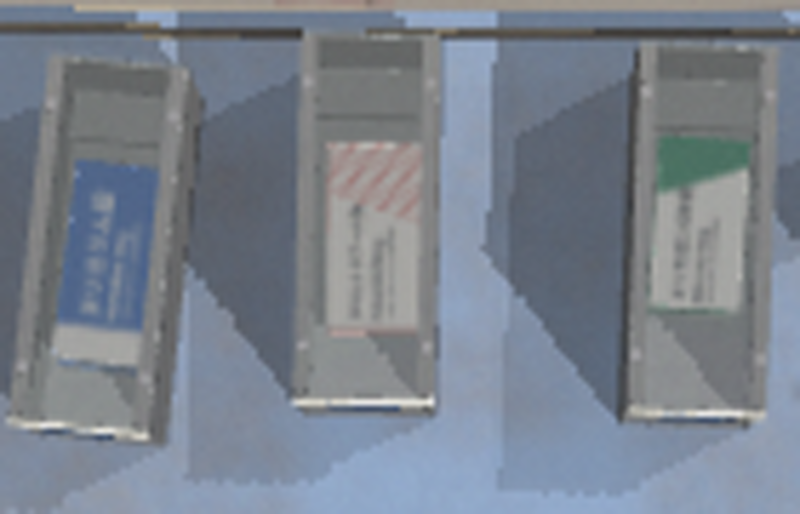

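Run:
```python
from fit import *
T=lambda u,v:('top',100+u/2,140+v/2); S=lambda u,v:('side',180+u/1.929,140+v/1.929); F=lambda u,v:('top',230+u/5.714,150+v/5.714)
def go(n,o,x0):
    p,r=fit([(*a,l) for a,l in o],x0); print(n,np.round(p,4),r); return p
h=.08
fs={}
for n,l in dict(a=[(9,424),(163,438),(190,68),(50,57)],b=[(292,401),(435,404),(441,37),(305,35)],c=[(622,414),(765,416),(778,47),(637,46)]).items():
    fs[n]=go('feeder_'+n,[(F(*q),c) for q,c in zip(l,[(0,.033,h),(0,-.033,h),(.175,-.033,h),(.175,.033,h)])],[.6,0,0])
for n,z,l in [('a',.038,[(75,160),(158,167),(58,357),(140,366)]),('b',.032,[(326,143),(422,143),(328,330),(420,330)]),('c',.032,[(657,136),(750,139),(650,306),(742,311)])]:
    p=fs[n]; c,s=np.cos(p[2]),np.sin(p[2])
    for q in l:
        w=px2w(*F(*q),z); d=w[:2]-p[:2]; print(n,q,np.round([c*d[0]+s*d[1],-s*d[0]+c*d[1]],4))
p=go('basket',[(T(50,185),(.112,-.155,h)),(T(210,180),(-.112,-.155,h)),(T(219,404),(-.112,.155,h)),(T(60,413),(.112,.155,h)),(S(192,108),(-.115,-.02,.052))],[.35,.38,1.57])
# tag point by assumption z=.052
print(px2w(*S(192,108),.052), px2w(*S(172,98),.065),px2w(*S(213,96),.065),[px2w(*S(u,v),.08)[:2] for u,v in [(78,100),(268,92)]])
# pick handle check: tip centre side/top
p=np.array([.5362,-.3688,-.0917]);c,s=np.cos(p[2]),np.sin(p[2])
for l in [(-.015,0,.218),(-.015,0,.152),(.151,0,.047)]:
    w=[p[0]+c*l[0]-s*l[1],p[1]+s*l[0]+c*l[1],l[2]]
    t=w2px('top',w);q=w2px('side',w); print(l,np.round(w,4),(t-[100,140])*2,(q-[180,140])*1.929)
```

```text
feeder_a [ 0.5949  0.1272 -0.0778] [ 1.2  0.1 -1.2 -0.3 -0.1  0.2  0.1  0. ]
feeder_b [ 0.6086 -0.0031 -0.0163] [ 0.3  0.1 -0.2  0.2  0.3 -0.  -0.3 -0.2]
feeder_c [ 0.6043 -0.1586 -0.0315] [ 0.4 -0.4 -0.1  0.2 -0.3  0.4  0.  -0.3]
a (75, 160) [0.1345 0.0233]
a (158, 167) [ 0.1345 -0.0172]
a (58, 357) [0.0378 0.0227]
a (140, 366) [ 0.0368 -0.0173]
b (326, 143) [0.1322 0.0234]
b (422, 143) [ 0.1334 -0.0236]
b (328, 330) [0.0403 0.02  ]
b (420, 330) [ 0.0413 -0.0248]
c (657, 136) [0.141  0.0191]
c (750, 139) [ 0.1413 -0.0265]
c (650, 306) [0.0572 0.0196]
c (742, 311) [ 0.0565 -0.0254]
basket [0.4281 0.3345 1.6311] [-2.7 -1.   0.9 -3.   1.3  1.5 -3.9  1.7  0.1  1.7]
[0.45473686 0.23015774 0.052     ] [0.42527926 0.23971336 0.065     ] [0.48715694 0.24130829 0.065     ] [array([0.28808304, 0.21967946]), array([0.56922421, 0.22351846])]
(-0.015, 0, 0.218) [ 0.5213 -0.3674  0.218 ] [686.18682933 224.15205415] [266.59326063 310.76721301]
(-0.015, 0, 0.152) [ 0.5213 -0.3674  0.152 ] [672.29747866 226.09090325] [266.11534735 359.63059103]
(0.151, 0, 0.047) [ 0.6866 -0.3826  0.047 ] [663.24360357 109.29004093] [427.42985781 431.90978696]
```

```bash
cat > mv.py <<'E'
import numpy as np, json, math
def plan(segs):
    """segs: (claw,x,y,z,phi,step_cm[,hold_rows]); prints calls and saves the commanded pose reached"""
    p=np.array(json.load(open('state.json')))
    for s in segs:
        claw,t,step=s[0],np.array(s[1:5]),s[5]; hold=s[6] if len(s)>6 else 0
        n=max(math.ceil(np.linalg.norm(t[:3]-p[:3])*100/step-1e-6),math.ceil(abs(t[3]-p[3])/.14),1)
        pts=[p+(t-p)*(i+1)/n for i in range(n)]+[t]*hold
        for i in range(0,len(pts),5):
            a=p.copy(); rows=[]
            y=np.array([math.cos(a[3]),math.sin(a[3])]); x=np.array([-y[1],y[0]])
            for q in pts[i:i+5]:
                d=(q-a)[:2]*100; r=[round(d@x,1),round(d@y,1),round(-(q-a)[2]*100,1),round(-(q-a)[3],2)]
                rows.append('%g %g %g %g %g'%(claw,*[v+0. for v in r]))
                p=np.array([*(a[:2]+(r[0]*x+r[1]*y)/100),a[2]-r[2]/100,a[3]-r[3]])
            print('; '.join(rows))
        print('  ->',np.round(p,4))
    json.dump(p.tolist(),open('state.json','w'))
E
python3 - <<'E'
import json; json.dump([.1793,.4667,.2313,1.204],open('state.json','w'))
from mv import plan
plan([(-.2,.5213,-.3674,.26,1.479,4.9),(-.2,.5213,-.3674,.164,1.479,4)])
E
```

```text
-0.2 -3.3 -3.5 -0.2 -0.01; -0.2 -6.5 -6.9 -0.3 -0.03; -0.2 -9.8 -10.4 -0.5 -0.04; -0.2 -13 -13.8 -0.6 -0.06; -0.2 -16.3 -17.3 -0.8 -0.07
-0.2 -3 -3.6 -0.1 -0.02; -0.2 -6 -7.3 -0.3 -0.03; -0.2 -9 -11 -0.4 -0.05; -0.2 -12 -14.6 -0.6 -0.06; -0.2 -15 -18.3 -0.7 -0.07
-0.2 -2.7 -3.9 -0.2 -0.02; -0.2 -5.5 -7.8 -0.3 -0.03; -0.2 -8.2 -11.6 -0.5 -0.05; -0.2 -11 -15.5 -0.6 -0.06; -0.2 -13.7 -19.4 -0.8 -0.08
-0.2 -2.4 -4.1 -0.1 -0.01; -0.2 -4.9 -8.1 -0.3 -0.03; -0.2 -7.3 -12.2 -0.4 -0.04; -0.2 -9.7 -16.3 -0.6 -0.05
  -> [ 0.5213 -0.3674  0.2603  1.474 ]
-0.2 0 0 3.2 0; -0.2 0 0 6.4 0; -0.2 0 0 9.6 0
  -> [ 0.5213 -0.3674  0.1643  1.474 ]
```

Request:
send_rows(motion="-0.2 -3.3 -3.5 -0.2 -0.01; -0.2 -6.5 -6.9 -0.3 -0.03; -0.2 -9.8 -10.4 -0.5 -0.04; -0.2 -13 -13.8 -0.6 -0.06; -0.2 -16.3 -17.3 -0.8 -0.07")

```text
clock: 1.8
eef_pos: [0.2697, 0.2452, 0.2394]
tool_rot: [0.147, 0.989, 0.0, 0.0]
ft_force: [0.9, -0.7, 0.6]
grip_width: 0.051
grasp_force: 0.0
```

Request:
send_rows(motion="-0.2 -3 -3.6 -0.1 -0.02; -0.2 -6 -7.3 -0.3 -0.03; -0.2 -9 -11 -0.4 -0.05; -0.2 -12 -14.6 -0.6 -0.06; -0.2 -15 -18.3 -0.7 -0.07")

```text
clock: 2.3
eef_pos: [0.3599, 0.0261, 0.2469]
tool_rot: [0.113, 0.994, 0.0, 0.001]
ft_force: [0.9, 2.8, 0.6]
grip_width: 0.0511
grasp_force: 0.0
```

Request:
send_rows(motion="-0.2 -2.7 -3.9 -0.2 -0.02; -0.2 -5.5 -7.8 -0.3 -0.03; -0.2 -8.2 -11.6 -0.5 -0.05; -0.2 -11 -15.5 -0.6 -0.06; -0.2 -13.7 -19.4 -0.8 -0.08")

```text
clock: 2.8
eef_pos: [0.4496, -0.194, 0.2544]
tool_rot: [0.073, 0.997, 0.0, 0.0]
ft_force: [1.0, 0.3, 0.6]
grip_width: 0.0514
grasp_force: 0.0
```

Request:
send_rows(motion="-0.2 -2.4 -4.1 -0.1 -0.01; -0.2 -4.9 -8.1 -0.3 -0.03; -0.2 -7.3 -12.2 -0.4 -0.04; -0.2 -9.7 -16.3 -0.6 -0.05; -0.2 -9.7 -16.3 -0.6 -0.05")

```text
clock: 3.3
eef_pos: [0.5223, -0.3727, 0.2561]
tool_rot: [0.051, 0.999, 0.0, -0.001]
ft_force: [0.1, 0.1, -0.3]
grip_width: 0.0513
grasp_force: 0.0
```

Request:
send_rows(motion="-0.2 0 0 0 0; -0.2 0 0 0 0")

```text
clock: 3.5
eef_pos: [0.521, -0.3666, 0.2603]
tool_rot: [0.048, 0.999, 0.0, -0.0]
ft_force: [0.0, -0.6, 0.7]
grip_width: 0.0511
grasp_force: 0.0
```

Run:
```python
from h import *
o=bot.get_obs(); print(o['eef_pos'],o['tool_rot'])
a=snap('side','side1.png'); b=snap('top','top1.png')
c=np.zeros((600,800,3),np.uint8)
c[:,:400]=cv2.resize(a[240:420,270:390],(400,600)); c[:400,400:]=cv2.resize(b[180:280,390:490],(400,400))
cv2.imwrite('pics/g1.png',c[:,:,::-1])
```

```text
[ 0.52099298 -0.36655669  0.26030535] [ 4.82119231e-02  9.98837042e-01  3.05076978e-04 -2.84351269e-04]
```

View pics/g1.png

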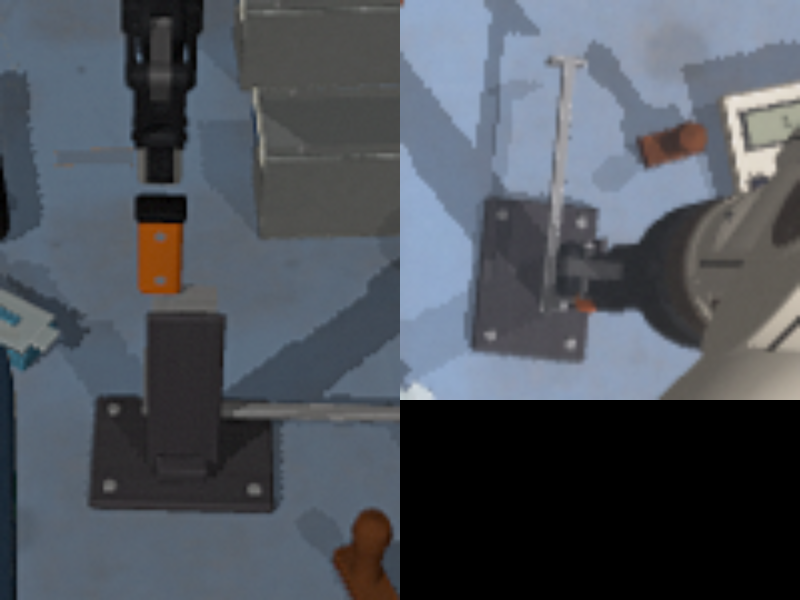

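Request:
send_rows(motion="-0.2 0 0 3.2 0; -0.2 0 0 6.4 0; -0.2 0 0 9.6 0; -0.2 0 0 9.6 0; -0.2 0 0 9.6 0")

```text
clock: 4.1
eef_pos: [0.5212, -0.3664, 0.1655]
tool_rot: [0.048, 0.999, -0.0, 0.0]
ft_force: [0.2, 0.1, -0.5]
grip_width: 0.0512
grasp_force: 0.0
```

Request:
send_rows(motion="1 0 0 0 0; 1 0 0 0 0; 1 0 0 0 0; 1 0 0 0 0; 1 0 0 0 0")

```text
clock: 4.6
eef_pos: [0.5224, -0.3674, 0.1665]
tool_rot: [0.048, 0.999, -0.0, 0.002]
ft_force: [-0.6, 1.7, 5.9]
grip_width: 0.013
grasp_force: 58.9
```

Request:
send_rows(motion="1 0 0 0 0; 1 0 0 0 0; 1 0 0 0 0")

```text
clock: 4.9
eef_pos: [0.5224, -0.3674, 0.1665]
tool_rot: [0.048, 0.999, -0.0, 0.002]
ft_force: [-0.0, 2.1, 6.1]
grip_width: 0.0134
grasp_force: 58.9
```

Run:
```python
from h import *
o=bot.get_obs(); print(o['eef_pos'],o['ft_force'],o['ft_torque'])
from mv import plan
import math
yaw=-.0917; u=(math.cos(yaw),math.sin(yaw)); v=(-u[1],u[0]); x,y,z,ph=.5213,-.3674,.1643,1.474
A=(x-.03*u[0],y-.03*u[1]); B=(A[0]+.032*v[0],A[1]+.032*v[1])
plan([(1,x,y,z+.012,ph,.6,1),(1,*A,z+.012,ph,.75,1),(1,*B,z+.012,ph,1.6,1),(1,*B,.29,ph,2.5,1)])
```

```text
[ 0.52241628 -0.36741822  0.16652567] [-0.04245064  2.10377393  6.08378167] [ 0.46928138 -0.00743222  0.03694641]
1 0 0 -0.4 0; 1 0 0 -0.8 0; 1 0 0 -1.2 0; 1 0 0 -1.2 0
  -> [ 0.5213 -0.3674  0.1763  1.474 ]
1 0.6 0 0 0; 1 1.2 0 0 0; 1 1.8 0 0 0; 1 2.4 0 0 0; 1 3 0 0 0
1 0 0 0 0
  -> [ 0.4915 -0.3645  0.1763  1.474 ]
1 0 1.6 0 0; 1 0 3.2 0 0; 1 0 3.2 0 0
  -> [ 0.4946 -0.3326  0.1763  1.474 ]
1 0 0 -2.3 0; 1 0 0 -4.5 0; 1 0 0 -6.8 0; 1 0 0 -9.1 0; 1 0 0 -11.4 0
1 0 0 0 0
  -> [ 0.4946 -0.3326  0.2903  1.474 ]
```

Request:
send_rows(motion="1 0 0 -0.5 0; 1 0 0 -1 0; 1 0 0 -1.4 0; 1 0 0 -1.4 0; 1 0 0 -1.4 0")

```text
clock: 5.4
eef_pos: [0.5213, -0.3674, 0.1782]
tool_rot: [0.048, 0.999, -0.0, -0.0]
ft_force: [-0.5, 0.2, -2.1]
grip_width: 0.0137
grasp_force: 58.3
```

Request:
send_rows(motion="1 0.6 0 0 0; 1 1.2 0 0 0; 1 1.8 0 0 0; 1 2.4 0 0 0; 1 3 0 0 0")

```text
clock: 5.9
eef_pos: [0.4907, -0.3644, 0.1784]
tool_rot: [0.049, 0.999, -0.0, -0.0]
ft_force: [0.3, 1.0, -1.7]
grip_width: 0.0135
grasp_force: 58.3
```

Request:
send_rows(motion="1 0 0 0 0; 1 0 0 0 0")

```text
clock: 6.1
eef_pos: [0.4914, -0.3645, 0.1786]
tool_rot: [0.048, 0.999, -0.0, 0.0]
ft_force: [0.1, -0.7, -1.4]
grip_width: 0.0134
grasp_force: 58.3
```

```bash
cat > lane.py <<'E'
import math
F=dict(a=(.5949,.1272,-.0778),b=(.6086,-.0031,-.0163),c=(.6043,-.1586,-.0315))
def tcp(f,tx,ty,tz):
    x,y,w=F[f]; c,s=math.cos(w),math.sin(w); tx-=.166
    return (x+c*tx-s*ty,y+s*tx+c*ty,tz+.1405,w+math.pi/2)
def drag(f,ty,low,tin,out):
    return [(1,*tcp(f,-.03,ty,.13),4.5,0),(1,*tcp(f,-.03,ty,.046),4.3,2),(1,*tcp(f,tin,ty,.046),3.6,2),(1,*tcp(f,tin,ty,low),1.3,2),
      (1,*tcp(f,out,ty,low),2.2,1),(1,*tcp(f,out+.01,ty,low),1,0),(1,*tcp(f,out+.01,ty,.13),4,0)]
E
python3 - <<'E'
import json; json.dump([.4915,-.3645,.1783,1.474],open('state.json','w'))
from mv import plan
from lane import *
plan([(1,.4946,-.3326,.1783,1.474,1.6,1),(1,.4946,-.3326,.29,1.474,3)]+drag('c',-.003,.02,.15,-.06))
E
```

```text
1 0 1.1 0 0; 1 0 2.1 0 0; 1 0 3.2 0 0; 1 0 3.2 0 0
  -> [ 0.4946 -0.3326  0.1783  1.474 ]
1 0 0 -2.8 0; 1 0 0 -5.6 0; 1 0 0 -8.4 0; 1 0 0 -11.2 0
  -> [ 0.4946 -0.3326  0.2903  1.474 ]
1 2.1 3.4 0.4 -0.01; 1 4.1 6.7 0.8 -0.03; 1 6.2 10.1 1.2 -0.04; 1 8.2 13.4 1.6 -0.05; 1 10.3 16.8 2 -0.07
  -> [ 0.4083 -0.1555  0.2703  1.544 ]
1 0 0 4.2 0; 1 0 0 8.4 0; 1 0 0 8.4 0; 1 0 0 8.4 0
  -> [ 0.4083 -0.1555  0.1863  1.544 ]
1 -3.6 0 0 0; 1 -7.2 0 0 0; 1 -10.8 0 0 0; 1 -14.4 -0.1 0 0; 1 -18 -0.1 0 0
1 0 0 0 0; 1 0 0 0 0
  -> [ 0.5882 -0.1613  0.1863  1.544 ]
1 0 0 1.3 0; 1 0 0 2.6 0; 1 0 0 2.6 0; 1 0 0 2.6 0
  -> [ 0.5882 -0.1613  0.1603  1.544 ]
1 2.1 0 0 0; 1 4.2 0 0 0; 1 6.3 0 0 0; 1 8.4 0 0 0; 1 10.5 0.1 0 0
1 2.1 0 0 0; 1 4.2 0 0 0; 1 6.3 0 0 0; 1 8.4 0 0 0; 1 10.5 0 0 0
1 0 0 0 0
  -> [ 0.3783 -0.1547  0.1603  1.544 ]
1 -1 0 0 0
  -> [ 0.3883 -0.1549  0.1603  1.544 ]
1 0 0 -3.7 0; 1 0 0 -7.3 0; 1 0 0 -11 0
  -> [ 0.3883 -0.1549  0.2703  1.544 ]
```

Request:
send_rows(motion="1 0 1.1 0 0; 1 0 2.1 0 0; 1 0 3.2 0 0; 1 0 3.2 0 0")

```text
clock: 6.5
eef_pos: [0.495, -0.3304, 0.1784]
tool_rot: [0.047, 0.999, 0.0, -0.0]
ft_force: [0.1, -0.0, -1.3]
grip_width: 0.0133
grasp_force: 58.5
```

Request:
send_rows(motion="1 0 0 -2.8 0; 1 0 0 -5.6 0; 1 0 0 -8.4 0; 1 0 0 -11.2 0")

```text
clock: 6.9
eef_pos: [0.4946, -0.3324, 0.2915]
tool_rot: [0.048, 0.999, -0.0, 0.0]
ft_force: [0.2, 0.3, -1.4]
grip_width: 0.0132
grasp_force: 58.6
```

Request:
send_rows(motion="1 2.1 3.4 0.4 -0.01; 1 4.1 6.7 0.8 -0.03; 1 6.2 10.1 1.2 -0.04; 1 8.2 13.4 1.6 -0.05; 1 10.3 16.8 2 -0.07")

```text
clock: 7.4
eef_pos: [0.4076, -0.1541, 0.2703]
tool_rot: [0.013, 1.0, -0.0, 0.0]
ft_force: [0.6, 0.4, -2.3]
grip_width: 0.0133
grasp_force: 58.8
```

Request:
send_rows(motion="1 0 0 4.2 0; 1 0 0 8.4 0; 1 0 0 8.4 0; 1 0 0 8.4 0")

```text
clock: 7.8
eef_pos: [0.4082, -0.1553, 0.1868]
tool_rot: [0.013, 1.0, 0.0, -0.0]
ft_force: [-0.4, -0.2, -0.1]
grip_width: 0.0132
grasp_force: 59.1
```

Request:
send_rows(motion="1 -3.6 0 0 0; 1 -7.2 0 0 0; 1 -10.8 0 0 0; 1 -14.4 -0.1 0 0; 1 -18 -0.1 0 0")

```text
clock: 8.3
eef_pos: [0.5917, -0.1622, 0.1897]
tool_rot: [0.014, 1.0, -0.001, 0.003]
ft_force: [0.2, 0.5, -0.8]
grip_width: 0.0134
grasp_force: 59.1
```

Request:
send_rows(motion="1 0 0 0 0; 1 0 0 0 0")

```text
clock: 8.5
eef_pos: [0.5898, -0.1618, 0.1878]
tool_rot: [0.013, 1.0, -0.0, 0.001]
ft_force: [-0.1, 0.4, -1.0]
grip_width: 0.0129
grasp_force: 59.1
```

Run:
```python
from h import *
a=snap('side','side2.png'); b=snap('top','top2.png')
c=np.zeros((600,800,3),np.uint8)
c[:,:400]=cv2.resize(a[190:340,300:400][:, :],(400,600)); c[:600,400:]=cv2.resize(b[140:260,320:400],(400,600))
cv2.imwrite('pics/g2.png',c[:,:,::-1])
```

```text
(no output)
```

View pics/g2.png

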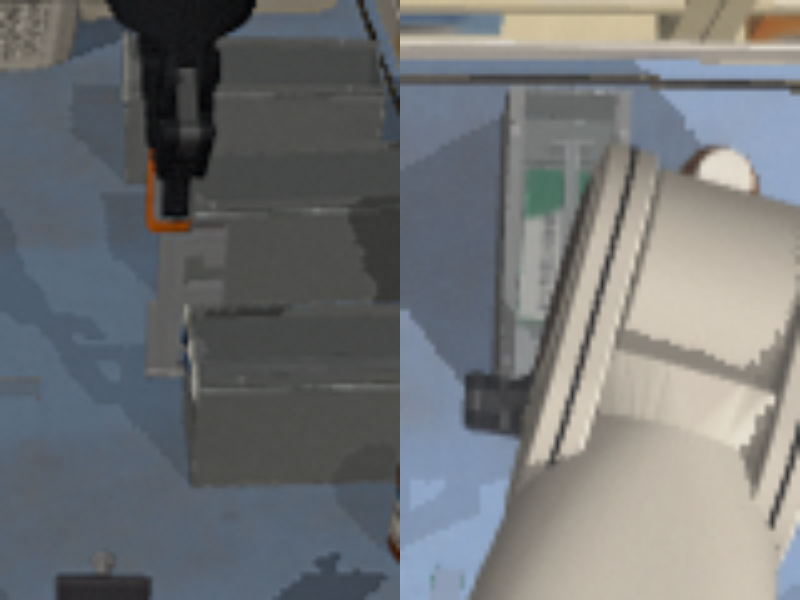

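Request:
send_rows(motion="1 0 0 1.3 0; 1 0 0 2.6 0; 1 0 0 2.6 0; 1 0 0 2.6 0")

```text
clock: 9.0
eef_pos: [0.5876, -0.1614, 0.1614]
tool_rot: [0.014, 1.0, -0.0, 0.0]
ft_force: [1.0, 0.4, -1.5]
grip_width: 0.0133
grasp_force: 59.1
```

Request:
send_rows(motion="1 2.1 0 0 0; 1 4.2 0 0 0; 1 6.3 0 0 0; 1 8.4 0 0 0; 1 10.5 0.1 0 0")

```text
clock: 9.5
eef_pos: [0.4831, -0.1578, 0.162]
tool_rot: [0.014, 1.0, -0.0, 0.002]
ft_force: [0.2, -0.6, -0.4]
grip_width: 0.0133
grasp_force: 59.2
```

Request:
send_rows(motion="1 2.1 0 0 0; 1 4.2 0 0 0; 1 6.3 0 0 0; 1 8.4 0 0 0; 1 10.5 0 0 0")

```text
clock: 10.0
eef_pos: [0.378, -0.1549, 0.1619]
tool_rot: [0.014, 1.0, -0.001, 0.002]
ft_force: [-0.3, -1.2, -1.7]
grip_width: 0.0134
grasp_force: 59.2
```

Request:
send_rows(motion="1 0 0 0 0; 1 -1 0 0 0; 1 -1 0 0 0")

```text
clock: 10.3
eef_pos: [0.3913, -0.1556, 0.1615]
tool_rot: [0.013, 1.0, -0.001, 0.002]
ft_force: [0.9, 0.8, -0.7]
grip_width: 0.0135
grasp_force: 59.2
```

Request:
send_rows(motion="1 0 0 -3.7 0; 1 0 0 -7.3 0; 1 0 0 -11 0; 1 0 0 -11 0")

```text
clock: 10.7
eef_pos: [0.3924, -0.1561, 0.2755]
tool_rot: [0.013, 1.0, -0.002, 0.005]
ft_force: [-0.2, -0.1, -1.5]
grip_width: 0.0136
grasp_force: 59.2
```

Run:
```python
from h import *
a=snap('side','side3.png'); b=snap('top','top3.png')
c=np.zeros((600,800,3),np.uint8)
c[:,:400]=cv2.resize(a[200:350,270:370],(400,600)); c[:600,400:]=cv2.resize(b[180:300,310:390],(400,600))
cv2.imwrite('pics/g3.png',c[:,:,::-1])
for cam in ['top','side']: print([(n,np.round(d['rect']).tolist(),round(d['conf'],2)) for n in ['green_carton'] for d in boxes_of(cam,n)[:2]])
from mv import plan
from lane import *
plan(drag('b',-.001,.02,.148,-.06))
```

```text
[]
[('green_carton', [300.0, 299.0, 39.0, 20.0], 0.62), ('green_carton', [271.0, 181.0, 104.0, 62.0], 0.48)]
1 -0.5 3.9 0 0; 1 -1 7.7 0 -0.01; 1 -1.5 11.6 0 -0.01; 1 -2 15.5 0 -0.01
  -> [ 4.125e-01 -5.000e-04  2.703e-01  1.554e+00]
1 0 0 4.2 0; 1 0 0 8.4 0; 1 0 0 8.4 0; 1 0 0 8.4 0
  -> [ 4.125e-01 -5.000e-04  1.863e-01  1.554e+00]
1 -3.6 0 0 0; 1 -7.1 0 0 0; 1 -10.7 0 0 0; 1 -14.3 0 0 0; 1 -17.8 0 0 0
1 0 0 0 0; 1 0 0 0 0
  -> [ 0.5904 -0.0035  0.1863  1.554 ]
1 0 0 1.3 0; 1 0 0 2.6 0; 1 0 0 2.6 0; 1 0 0 2.6 0
  -> [ 0.5904 -0.0035  0.1603  1.554 ]
1 2.1 0 0 0; 1 4.2 0 0 0; 1 6.2 0 0 0; 1 8.3 0 0 0; 1 10.4 0 0 0
1 2.1 0 0 0; 1 4.1 0 0 0; 1 6.2 0 0 0; 1 8.3 0 0 0; 1 10.4 0 0 0
1 0 0 0 0
  -> [ 0.3825 -0.      0.1603  1.554 ]
1 -0.5 0 0 0; 1 -1 0 0 0
  -> [ 3.925e-01 -2.000e-04  1.603e-01  1.554e+00]
1 0 0 -3.7 0; 1 0 0 -7.3 0; 1 0 0 -11 0
  -> [ 3.925e-01 -2.000e-04  2.703e-01  1.554e+00]
```

View pics/g3.png

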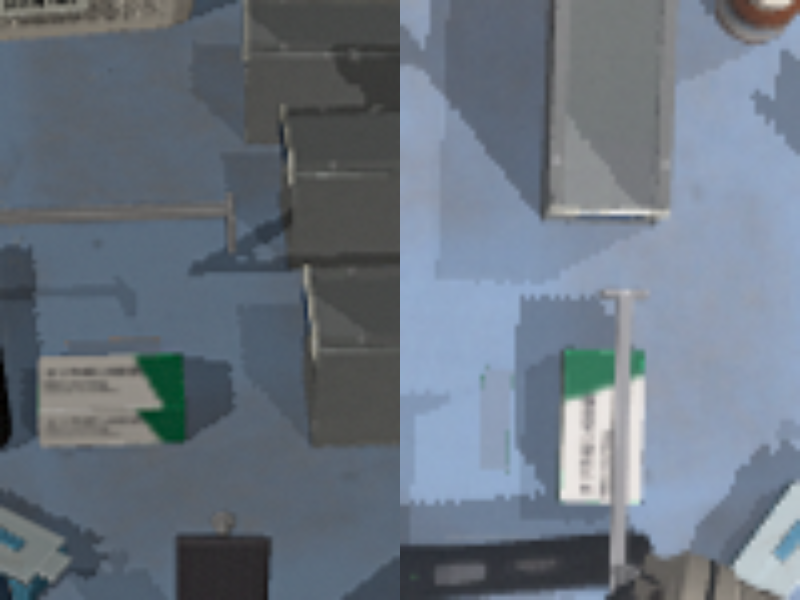

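Request:
send_rows(motion="1 -0.5 3.9 0 0; 1 -1 7.7 0 -0.01; 1 -1.5 11.6 0 -0.01; 1 -2 15.5 0 -0.01; 1 -2 15.5 0 -0.01")

```text
clock: 11.4
eef_pos: [0.4121, 0.0033, 0.2685]
tool_rot: [0.005, 1.0, 0.001, -0.002]
ft_force: [-0.1, -0.7, -1.0]
grip_width: 0.0132
grasp_force: 59.5
```

Request:
send_rows(motion="1 0 0 4.2 0; 1 0 0 8.4 0; 1 0 0 8.4 0; 1 0 0 8.4 0")

```text
clock: 11.8
eef_pos: [0.4114, -0.0009, 0.1856]
tool_rot: [0.009, 1.0, -0.0, -0.002]
ft_force: [0.1, 0.5, -0.4]
grip_width: 0.0133
grasp_force: 59.5
```

Request:
send_rows(motion="1 -3.6 0 0 0; 1 -7.1 0 0 0; 1 -10.7 0 0 0; 1 -14.3 0 0 0; 1 -17.8 0 0 0")

```text
clock: 12.3
eef_pos: [0.5938, -0.0041, 0.1893]
tool_rot: [0.009, 1.0, -0.0, 0.003]
ft_force: [-0.0, 0.4, -0.9]
grip_width: 0.0131
grasp_force: 59.6
```

Request:
send_rows(motion="1 0 0 0 0; 1 0 0 0 0; 1 0 0 1.3 0; 1 0 0 2.6 0; 1 0 0 2.6 0")

```text
clock: 12.8
eef_pos: [0.5886, -0.0037, 0.1601]
tool_rot: [0.009, 1.0, -0.0, -0.001]
ft_force: [-0.4, 0.0, -1.1]
grip_width: 0.0133
grasp_force: 59.6
```

Request:
send_rows(motion="1 0 0 0 0; 1 0 0 0 0")

```text
clock: 13.0
eef_pos: [0.5907, -0.0036, 0.162]
tool_rot: [0.008, 1.0, -0.0, 0.001]
ft_force: [0.8, -0.4, -0.0]
grip_width: 0.0137
grasp_force: 59.6
```

Request:
send_rows(motion="1 2.1 0 0 0; 1 4.2 0 0 0; 1 6.2 0 0 0; 1 8.3 0 0 0; 1 10.4 0 0 0")

```text
clock: 13.5
eef_pos: [0.4865, -0.0017, 0.1617]
tool_rot: [0.008, 1.0, 0.0, 0.002]
ft_force: [0.6, 0.2, -0.3]
grip_width: 0.0132
grasp_force: 59.7
```

Request:
send_rows(motion="1 2.1 0 0 0; 1 4.1 0 0 0; 1 6.2 0 0 0; 1 8.3 0 0 0; 1 10.4 0 0 0")

```text
clock: 14.0
eef_pos: [0.3824, 0.0, 0.1615]
tool_rot: [0.008, 1.0, 0.0, 0.001]
ft_force: [-0.5, 0.4, -1.0]
grip_width: 0.0133
grasp_force: 59.7
```

Request:
send_rows(motion="1 0 0 0 0; 1 -1 0 0 0; 1 -1 0 0 0")

```text
clock: 14.3
eef_pos: [0.3957, -0.0002, 0.1614]
tool_rot: [0.008, 1.0, 0.0, 0.002]
ft_force: [-0.5, 0.1, -1.8]
grip_width: 0.0132
grasp_force: 59.7
```

Request:
send_rows(motion="1 0 0 -3.7 0; 1 0 0 -7.3 0; 1 0 0 -11 0; 1 0 0 -11 0")

```text
clock: 14.7
eef_pos: [0.3968, -0.0002, 0.2753]
tool_rot: [0.008, 1.0, 0.0, 0.005]
ft_force: [0.1, 0.1, -0.4]
grip_width: 0.0132
grasp_force: 59.7
```

Run:
```python
from h import *
a=snap('side','side4.png'); b=snap('top','top4.png')
for cam in ['top','side']: print([(n,np.round(d['rect']).tolist(),round(d['conf'],2)) for n in ['striped_carton','blue_carton'] for d in boxes_of(cam,n)[:2]])
from mv import plan
from lane import *
plan(drag('a',.003,.024,.149,-.06))
```

```text
[('striped_carton', [294.0, 266.0, 15.0, 29.0], 0.64)]
[('striped_carton', [295.0, 257.0, 43.0, 23.0], 0.77), ('striped_carton', [262.0, 287.0, 21.0, 56.0], 0.53)]
1 -0.1 3.6 0 0.02; 1 -0.2 7.3 0 0.03; 1 -0.4 10.9 0 0.05; 1 -0.5 14.6 0 0.06
  -> [0.3999 0.1457 0.2703 1.494 ]
1 0 0 4.2 0; 1 0 0 8.4 0; 1 0 0 8.4 0; 1 0 0 8.4 0
  -> [0.3999 0.1457 0.1863 1.494 ]
1 -3.6 0 0 0; 1 -7.2 0 0 0; 1 -10.7 0 0 0; 1 -14.3 0 0 0; 1 -17.9 0 0 0
1 0 0 0 0; 1 0 0 0 0
  -> [0.5784 0.132  0.1863 1.494 ]
1 0 0 1.1 0; 1 0 0 2.2 0; 1 0 0 2.2 0; 1 0 0 2.2 0
  -> [0.5784 0.132  0.1643 1.494 ]
1 2.1 0 0 0; 1 4.2 0 0 0; 1 6.3 0 0 0; 1 8.4 0 0 0; 1 10.5 0 0 0
1 2.1 0 0 0; 1 4.1 0 0 0; 1 6.2 0 0 0; 1 8.3 0 0 0; 1 10.4 0 0 0
1 0 0 0 0
  -> [0.37   0.148  0.1643 1.494 ]
1 -1 0 0 0
  -> [0.38   0.1472 0.1643 1.494 ]
1 0 0 -3.5 0; 1 0 0 -7.1 0; 1 0 0 -10.6 0
  -> [0.38   0.1472 0.2703 1.494 ]
```

Striped carton is out too. Now feeder a, with extra settling rows before descent.

Request:
send_rows(motion="1 -0.1 3.6 0 0.02; 1 -0.2 7.3 0 0.03; 1 -0.4 10.9 0 0.05; 1 -0.5 14.6 0 0.06; 1 -0.5 14.6 0 0.06")

```text
clock: 15.5
eef_pos: [0.3995, 0.1491, 0.2689]
tool_rot: [0.036, 0.999, 0.0, -0.001]
ft_force: [0.4, -0.5, -1.6]
grip_width: 0.0131
grasp_force: 59.8
```

Request:
send_rows(motion="1 0 0 4.2 0; 1 0 0 8.4 0; 1 0 0 8.4 0; 1 0 0 8.4 0")

```text
clock: 15.9
eef_pos: [0.3992, 0.145, 0.186]
tool_rot: [0.039, 0.999, -0.001, -0.001]
ft_force: [1.1, 0.4, -0.1]
grip_width: 0.0138
grasp_force: 59.9
```

Request:
send_rows(motion="1 -3.6 0 0 0; 1 -7.2 0 0 0; 1 -10.7 0 0 0; 1 -14.3 0 0 0; 1 -17.9 0 0 0")

```text
clock: 16.4
eef_pos: [0.5818, 0.1316, 0.1897]
tool_rot: [0.039, 0.999, 0.001, 0.003]
ft_force: [0.3, 0.7, -0.7]
grip_width: 0.0134
grasp_force: 59.9
```

Request:
send_rows(motion="1 0 0 0 0; 1 0 0 0 0; 1 0 0 1.1 0; 1 0 0 2.2 0; 1 0 0 2.2 0")

```text
clock: 16.9
eef_pos: [0.5761, 0.1318, 0.1624]
tool_rot: [0.038, 0.999, -0.001, -0.002]
ft_force: [-0.1, -0.0, -0.8]
grip_width: 0.0133
grasp_force: 59.9
```

Request:
send_rows(motion="1 0 0 0 0; 1 0 0 0 0")

```text
clock: 17.1
eef_pos: [0.5782, 0.1322, 0.1647]
tool_rot: [0.038, 0.999, 0.0, 0.0]
ft_force: [-0.1, -0.5, -1.4]
grip_width: 0.0134
grasp_force: 59.9
```

Request:
send_rows(motion="1 2.1 0 0 0; 1 4.2 0 0 0; 1 6.3 0 0 0; 1 8.4 0 0 0; 1 10.5 0 0 0")

```text
clock: 17.6
eef_pos: [0.4736, 0.1404, 0.1651]
tool_rot: [0.038, 0.999, 0.0, 0.001]
ft_force: [0.4, -0.0, -0.9]
grip_width: 0.0133
grasp_force: 59.9
```

Request:
send_rows(motion="1 2.1 0 0 0; 1 4.1 0 0 0; 1 6.2 0 0 0; 1 8.3 0 0 0; 1 10.4 0 0 0")

```text
clock: 18.1
eef_pos: [0.3696, 0.1483, 0.165]
tool_rot: [0.038, 0.999, 0.0, 0.001]
ft_force: [-0.5, 0.8, -1.7]
grip_width: 0.0134
grasp_force: 59.9
```

Request:
send_rows(motion="1 0 0 0 0; 1 -1 0 0 0; 1 -1 0 0 0")

```text
clock: 18.4
eef_pos: [0.3828, 0.1477, 0.1651]
tool_rot: [0.039, 0.999, 0.001, 0.002]
ft_force: [-0.1, -0.2, -1.1]
grip_width: 0.0132
grasp_force: 59.9
```

Request:
send_rows(motion="1 0 0 -3.5 0; 1 0 0 -7.1 0; 1 0 0 -10.6 0; 1 0 0 -10.6 0")

```text
clock: 18.8
eef_pos: [0.384, 0.1483, 0.2751]
tool_rot: [0.039, 0.999, 0.002, 0.005]
ft_force: [1.0, 0.3, -0.7]
grip_width: 0.0131
grasp_force: 60.0
```

Run:
```python
from h import *
a=snap('side','side5.png'); b=snap('top','top5.png')
for cam in ['top','side']: print([(n,np.round(d['rect']).tolist(),round(d['conf'],2)) for n in ['striped_carton','blue_carton','green_carton'] for d in boxes_of(cam,n)[:1]])
c=np.zeros((480,800,3),np.uint8)
c[:,:400]=cv2.resize(a[190:340,240:365],(400,480)); c[:,400:]=cv2.resize(b[200:308,270:360],(400,480))
cv2.imwrite('pics/g5.png',c[:,:,::-1])
from mv import plan
# back to the stand: beside it, height, then to exit pose
plan([(1,.4946,-.3326,.29,1.474,4.5,2),(1,.4946,-.3326,.1783,1.474,3,2),(1,.4915,-.3645,.1783,1.474,1.1,3)])
```

```text
[('striped_carton', [293.0, 266.0, 15.0, 29.0], 0.73), ('blue_carton', [247.0, 269.0, 21.0, 35.0], 0.69), ('green_carton', [351.0, 264.0, 20.0, 28.0], 0.62)]
[('striped_carton', [295.0, 259.0, 40.0, 25.0], 0.92), ('blue_carton', [288.0, 225.0, 33.0, 22.0], 0.71), ('green_carton', [298.0, 299.0, 43.0, 22.0], 0.6)]
1 -1.4 -4.3 -0.2 0; 1 -2.7 -8.5 -0.4 0; 1 -4.1 -12.8 -0.5 0.01; 1 -5.5 -17.1 -0.7 0.01; 1 -6.9 -21.3 -0.9 0.01
1 -1.4 -4.3 -0.2 0; 1 -2.8 -8.6 -0.4 0; 1 -4.2 -12.8 -0.5 0; 1 -5.6 -17.1 -0.7 0.01; 1 -7 -21.3 -0.9 0.01
1 -1.5 -4.3 -0.2 0; 1 -1.5 -4.3 -0.2 0; 1 -1.5 -4.3 -0.2 0
  -> [ 0.4945 -0.333   0.2903  1.474 ]
1 0 0 2.8 0; 1 0 0 5.6 0; 1 0 0 8.4 0; 1 0 0 11.2 0; 1 0 0 11.2 0
1 0 0 0 0
  -> [ 0.4945 -0.333   0.1783  1.474 ]
1 0 -1.1 0 0; 1 0 -2.1 0 0; 1 0 -3.2 0 0; 1 0 -3.2 0 0; 1 0 -3.2 0 0
1 0 0 0 0
  -> [ 0.4914 -0.3648  0.1783  1.474 ]
```

View pics/g5.png

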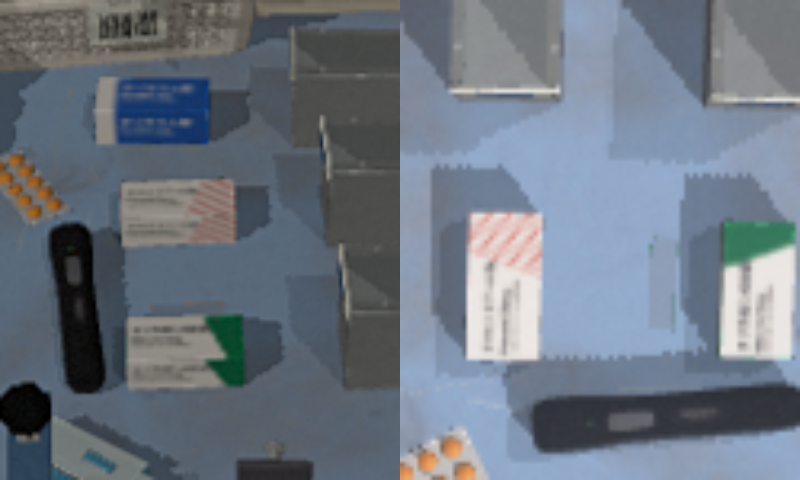

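Request:
send_rows(motion="1 -1.4 -4.3 -0.2 0; 1 -2.7 -8.5 -0.4 0; 1 -4.1 -12.8 -0.5 0.01; 1 -5.5 -17.1 -0.7 0.01; 1 -6.9 -21.3 -0.9 0.01")

```text
clock: 19.7
eef_pos: [0.4322, -0.0721, 0.2789]
tool_rot: [0.043, 0.999, 0.0, -0.0]
ft_force: [0.5, 1.6, -0.7]
grip_width: 0.0134
grasp_force: 60.0
```

Request:
send_rows(motion="1 -1.4 -4.3 -0.2 0; 1 -2.8 -8.6 -0.4 0; 1 -4.2 -12.8 -0.5 0; 1 -5.6 -17.1 -0.7 0.01; 1 -7 -21.3 -0.9 0.01")

```text
clock: 20.2
eef_pos: [0.4836, -0.2905, 0.2875]
tool_rot: [0.049, 0.999, 0.0, -0.0]
ft_force: [1.1, -0.4, -1.2]
grip_width: 0.0136
grasp_force: 60.0
```

Request:
send_rows(motion="1 -1.5 -4.3 -0.2 0; 1 -1.5 -4.3 -0.2 0; 1 -1.5 -4.3 -0.2 0; 1 -1.5 -4.3 -0.2 0")

```text
clock: 20.6
eef_pos: [0.4941, -0.332, 0.2897]
tool_rot: [0.048, 0.999, 0.001, -0.001]
ft_force: [0.4, -0.1, -1.1]
grip_width: 0.0131
grasp_force: 60.0
```

Request:
send_rows(motion="1 0 0 2.8 0; 1 0 0 5.6 0; 1 0 0 8.4 0; 1 0 0 11.2 0; 1 0 0 11.2 0")

```text
clock: 21.1
eef_pos: [0.4919, -0.3295, 0.1746]
tool_rot: [0.047, 0.999, 0.002, -0.004]
ft_force: [-0.1, 0.6, -1.8]
grip_width: 0.0137
grasp_force: 59.9
```

Request:
send_rows(motion="1 0 0 0 0; 1 0 -1 0 0; 1 0 -2 0 0; 1 0 -3.2 0 0; 1 0 -3.2 0 0")

```text
clock: 21.6
eef_pos: [0.4914, -0.3669, 0.179]
tool_rot: [0.05, 0.999, -0.0, 0.001]
ft_force: [-0.1, -0.2, -1.4]
grip_width: 0.0131
grasp_force: 60.1
```

Request:
send_rows(motion="1 0 0 0 0; 1 0 0 0 0; 1 0 0 0 0")

```text
clock: 21.9
eef_pos: [0.4913, -0.3646, 0.1782]
tool_rot: [0.048, 0.999, 0.0, -0.0]
ft_force: [0.3, 0.4, -1.1]
grip_width: 0.0132
grasp_force: 60.1
```

Run:
```python
from h import *
o=bot.get_obs(); print(o['eef_pos'],o['tool_rot'],o['ft_force'])
a=snap('side','side6.png'); b=snap('top','top6.png')
c=np.zeros((480,800,3),np.uint8)
c[:,:400]=cv2.resize(a[290:410,280:380],(400,480)); c[:,400:]=cv2.resize(b[180:276,390:470],(400,480))
cv2.imwrite('pics/g6.png',c[:,:,::-1])
```

```text
[ 0.49127422 -0.36457583  0.17819331] [ 4.83112367e-02  9.98832314e-01  6.77942121e-05 -1.67793228e-04] [ 0.27246626  0.36726365 -1.0507852 ]
```

View pics/g6.png

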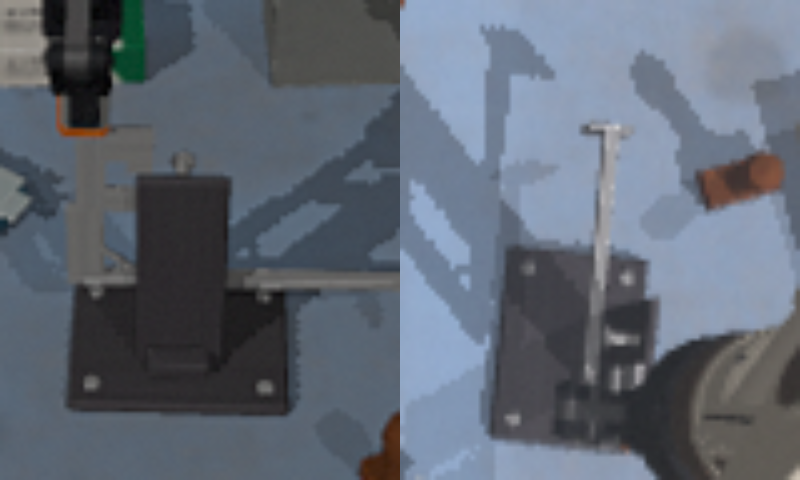

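Request:
send_rows(motion="1 -0.6 0 0 0; 1 -1.2 0 0 0; 1 -1.8 0 0 0; 1 -2.4 0 0 0; 1 -3 0 0 0")

```text
clock: 22.5
eef_pos: [0.5219, -0.3676, 0.1782]
tool_rot: [0.048, 0.999, -0.0, -0.0]
ft_force: [-0.6, 0.0, -1.6]
grip_width: 0.0137
grasp_force: 60.1
```

Request:
send_rows(motion="1 0 0 0 0; 1 0 0 0 0; 1 0 0 0.4 0; 1 0 0 0.8 0; 1 0 0 1.2 0")

```text
clock: 23.0
eef_pos: [0.5209, -0.3677, 0.1664]
tool_rot: [0.049, 0.999, -0.0, 0.0]
ft_force: [-5.2, 2.0, 17.9]
grip_width: 0.0132
grasp_force: 62.8
```

Request:
send_rows(motion="1 0 0 0 0; 1 0 0 0 0; 1 0 0 0 0")

```text
clock: 23.3
eef_pos: [0.521, -0.3677, 0.1667]
tool_rot: [0.048, 0.999, -0.0, 0.0]
ft_force: [-2.4, 0.4, 3.6]
grip_width: 0.0134
grasp_force: 60.7
```

Request:
send_rows(motion="0.3 0 0 0 0; 0.3 0 0 0 0; 0 0 0 0 0; 0 0 0 0 0; 0 0 0 0 0")

```text
clock: 23.8
eef_pos: [0.5213, -0.3677, 0.1661]
tool_rot: [0.048, 0.999, 0.0, -0.0]
ft_force: [0.6, 0.1, 0.5]
grip_width: 0.0429
grasp_force: 0.0
```

Request:
send_rows(motion="0 0 0 -2.5 0; 0 0 0 -6 0; 0 0 0 -9.5 0; 0 0 0 -12 0; 0 0 0 -12 0")

```text
clock: 24.3
eef_pos: [0.5228, -0.3688, 0.2914]
tool_rot: [0.048, 0.999, -0.002, 0.004]
ft_force: [-0.2, 0.9, 1.2]
grip_width: 0.0425
grasp_force: 0.0
```

Run:
```python
from h import *
import json
o=bot.get_obs(); print(o['clock'],o['eef_pos'],o['tool_rot'])
json.dump([.5213,-.3676,.2863,1.474],open('state.json','w'))
a=snap('side','side7.png'); b=snap('top','top7.png')
c=np.zeros((540,800,3),np.uint8)
c[:,:360]=cv2.resize(a[275:410,290:380],(360,540)); c[:,360:]=cv2.resize(b[150:315,235:370],(440,540))
cv2.imwrite('pics/g7.png',c[:,:,::-1])
for cam in ['top','side']: print([(n,np.round(d['rect']).tolist(),round(d['conf'],2)) for n in ['striped_carton','blue_carton','green_carton'] for d in boxes_of(cam,n)[:1]])
```

```text
24.3 [ 0.52279944 -0.36876871  0.29142774] [ 0.04836812  0.99881918 -0.00244888  0.00384468]
[('striped_carton', [295.0, 266.0, 16.0, 31.0], 0.94), ('blue_carton', [245.0, 270.0, 24.0, 33.0], 0.96), ('green_carton', [349.0, 265.0, 20.0, 29.0], 0.93)]
[('striped_carton', [294.0, 258.0, 39.0, 24.0], 0.82), ('blue_carton', [286.0, 225.0, 33.0, 25.0], 0.83), ('green_carton', [300.0, 300.0, 41.0, 22.0], 0.71)]
```

View pics/g7.png

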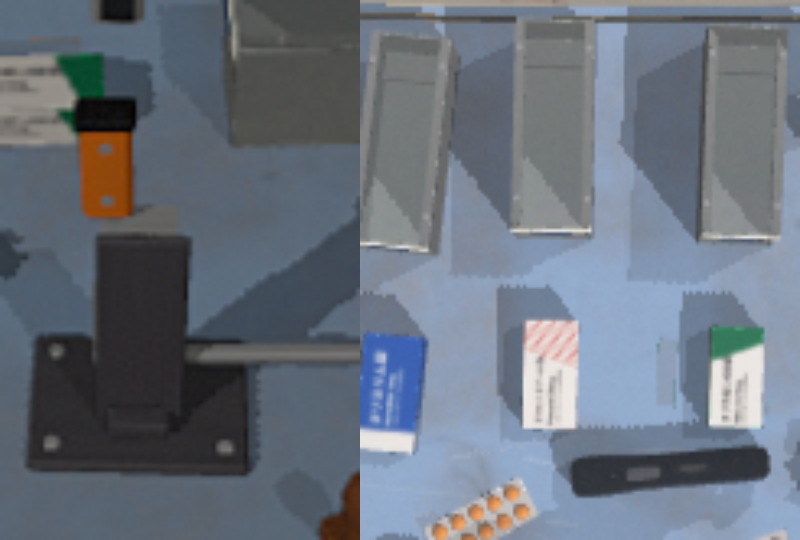

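```bash
cat > cart.py <<'E'
from fit import *
P=lambda u,v:('top',235+(u-360)/3.259,150+v/3.273)
C={}
for n,w,l,h,q in [('g',.045,.085,.03,[(713,327),(764,327),(762,427),(709,427)]),('s',.046,.092,.03,[(524,321),(578,321),(577,429),(522,429)]),('b',.05,.098,.036,[None,(425,337),(415,452),None])]:
    # local x along lane dir (length), y left
    cs=[(l/2,w/2,h),(l/2,-w/2,h),(-l/2,-w/2,h),(-l/2,w/2,h)]
    p,r=fit([(*P(*a),c) for a,c in zip(q,cs) if a],[.5,0,0]); C[n]=p; print(n,np.round(p,4),r)
E
python3 - <<'E'
from cart import *
from mv import plan
import math
B=np.array([.4281,.3345]); yb=1.631
def slot(y,x=0): return B+np.array([math.cos(yb)*x-math.sin(yb)*y,math.sin(yb)*x+math.cos(yb)*y])
def go(n,zt,sy,rel):
    x,y,w=C[n]; t=slot(sy); ph=w+math.pi/2; pb=yb-math.pi/2; print('##',n,t)
    plan([(-.7,x,y,.13,ph,4.5,2),(-.7,x,y,zt,ph,4.3,2),(1,x,y,zt,ph,4,6),(1,x,y,.15,ph,3.7,0),(1,*t,.15,pb,3.6,2),(1,*t,zt+.004,pb,3,3),(rel,*t,zt+.004,pb,3,4),(rel,*t,.15,pb,4.9,0)])
go('b',.006,-.08,-.5)
E
```

```text
g [ 0.4905 -0.1607 -0.0201] [-0.4 -0.3  0.1  0.2  0.1  0.3  0.1 -0.2]
s [ 0.4912 -0.0017 -0.0028] [-0.  -0.2 -0.  -0.  -0.1  0.2  0.2  0. ]
b [ 0.4758  0.1331 -0.0741] [ 0.  -0.2 -0.   0.2]
## b [0.50795506 0.33931338]
-0.7 0.8 4.1 1.3 0; -0.7 1.6 8.2 2.6 0; -0.7 2.3 12.4 3.9 -0.01; -0.7 3.1 16.5 5.2 -0.01; -0.7 3.9 20.6 6.5 -0.01
-0.7 0.7 4.1 1.3 0; -0.7 1.5 8.2 2.6 0; -0.7 2.2 12.4 3.9 -0.01; -0.7 3 16.5 5.2 -0.01; -0.7 3.7 20.6 6.5 -0.01
-0.7 0.7 4.1 1.3 0; -0.7 1.4 8.3 2.6 0; -0.7 1.4 8.3 2.6 0; -0.7 1.4 8.3 2.6 0
  -> [0.4758 0.1335 0.1303 1.494 ]
-0.7 0 0 4.1 0; -0.7 0 0 8.3 0; -0.7 0 0 12.4 0; -0.7 0 0 12.4 0; -0.7 0 0 12.4 0
  -> [0.4758 0.1335 0.0063 1.494 ]
1 0 0 0 0; 1 0 0 0 0; 1 0 0 0 0; 1 0 0 0 0; 1 0 0 0 0
1 0 0 0 0; 1 0 0 0 0
  -> [0.4758 0.1335 0.0063 1.494 ]
1 0 0 -3.6 0; 1 0 0 -7.2 0; 1 0 0 -10.8 0; 1 0 0 -14.4 0
  -> [0.4758 0.1335 0.1503 1.494 ]
1 -0.1 1.9 0 0.13; 1 -0.3 3.8 0 0.26; 1 -0.4 5.7 0 0.39; 1 -0.6 7.6 0 0.52; 1 -0.7 9.4 0 0.65
1 1 1.6 0 0.13; 1 2 3.2 0 0.26; 1 3.1 4.8 0 0.39; 1 4.1 6.4 0 0.52; 1 5.1 8 0 0.65
1 1.8 0.7 0 0.13; 1 1.8 0.7 0 0.13; 1 1.8 0.7 0 0.13
  -> [0.5084 0.3393 0.1503 0.064 ]
1 0 0 2.8 0; 1 0 0 5.6 0; 1 0 0 8.4 0; 1 0 0 11.2 0; 1 0 0 14 0
1 0 0 0 0; 1 0 0 0 0; 1 0 0 0 0
  -> [0.5084 0.3393 0.0103 0.064 ]
-0.5 0 0 0 0; -0.5 0 0 0 0; -0.5 0 0 0 0; -0.5 0 0 0 0; -0.5 0 0 0 0
  -> [0.5084 0.3393 0.0103 0.064 ]
-0.5 0 0 -4.7 0; -0.5 0 0 -9.3 0; -0.5 0 0 -14 0
  -> [0.5084 0.3393 0.1503 0.064 ]
```

Request:
send_rows(motion="-0.7 0.8 4.1 1.3 0; -0.7 1.6 8.2 2.6 0; -0.7 2.3 12.4 3.9 -0.01; -0.7 3.1 16.5 5.2 -0.01; -0.7 3.9 20.6 6.5 -0.01")

```text
clock: 25.2
eef_pos: [0.5015, -0.1572, 0.2203]
tool_rot: [0.044, 0.999, 0.0, -0.0]
ft_force: [1.1, 0.3, -0.1]
grip_width: 0.0726
grasp_force: 0.0
```

Request:
send_rows(motion="-0.7 0.7 4.1 1.3 0; -0.7 1.5 8.2 2.6 0; -0.7 2.2 12.4 3.9 -0.01; -0.7 3 16.5 5.2 -0.01; -0.7 3.7 20.6 6.5 -0.01")

```text
clock: 25.7
eef_pos: [0.4825, 0.0512, 0.1556]
tool_rot: [0.038, 0.999, -0.0, -0.0]
ft_force: [0.7, -0.4, -0.0]
grip_width: 0.0728
grasp_force: 0.0
```

Request:
send_rows(motion="-0.7 0.7 4.1 1.3 0; -0.7 1.4 8.3 2.6 0; -0.7 1.4 8.3 2.6 0; -0.7 1.4 8.3 2.6 0")

```text
clock: 26.1
eef_pos: [0.4749, 0.1341, 0.1296]
tool_rot: [0.037, 0.999, -0.0, -0.001]
ft_force: [0.3, 0.5, -0.0]
grip_width: 0.0725
grasp_force: 0.0
```

Request:
send_rows(motion="-0.7 0 0 4.1 0; -0.7 0 0 8.3 0; -0.7 0 0 12.4 0; -0.7 0 0 12.4 0; -0.7 0 0 12.4 0")

```text
clock: 26.6
eef_pos: [0.4757, 0.1322, 0.0066]
tool_rot: [0.039, 0.999, -0.0, -0.001]
ft_force: [0.3, 0.2, 1.3]
grip_width: 0.0727
grasp_force: 0.0
```

Request:
send_rows(motion="1 0 0 0 0; 1 0 0 0 0; 1 0 0 0 0; 1 0 0 0 0; 1 0 0 0 0")

```text
clock: 27.1
eef_pos: [0.4784, 0.1339, 0.0092]
tool_rot: [0.039, 0.999, 0.001, 0.003]
ft_force: [-0.9, -0.7, 7.2]
grip_width: 0.0492
grasp_force: 63.9
```

Request:
send_rows(motion="1 0 0 0 0; 1 0 0 0 0")

```text
clock: 27.3
eef_pos: [0.4784, 0.1339, 0.0092]
tool_rot: [0.039, 0.999, 0.001, 0.003]
ft_force: [-0.4, -1.2, 7.2]
grip_width: 0.0492
grasp_force: 63.9
```

Request:
send_rows(motion="1 0 0 -3.6 0; 1 0 0 -7.2 0; 1 0 0 -10.8 0; 1 0 0 -14.4 0")

```text
clock: 27.7
eef_pos: [0.4759, 0.1335, 0.1531]
tool_rot: [0.038, 0.999, 0.0, 0.001]
ft_force: [0.5, -0.2, -1.3]
grip_width: 0.0489
grasp_force: 62.9
```

Request:
send_rows(motion="1 -0.1 1.9 0 0.13; 1 -0.3 3.8 0 0.26; 1 -0.4 5.7 0 0.39; 1 -0.6 7.6 0 0.52; 1 -0.7 9.4 0 0.65")

```text
clock: 28.2
eef_pos: [0.4903, 0.2275, 0.1518]
tool_rot: [0.358, 0.934, 0.001, 0.001]
ft_force: [1.2, 1.0, -0.9]
grip_width: 0.0491
grasp_force: 63.0
```

Request:
send_rows(motion="1 1 1.6 0 0.13; 1 2 3.2 0 0.26; 1 3.1 4.8 0 0.39; 1 4.1 6.4 0 0.52; 1 5.1 8 0 0.65")

```text
clock: 28.7
eef_pos: [0.5052, 0.3212, 0.1517]
tool_rot: [0.637, 0.771, 0.001, 0.0]
ft_force: [0.4, -0.1, -0.3]
grip_width: 0.0487
grasp_force: 63.0
```

Request:
send_rows(motion="1 1.8 0.7 0 0.13; 1 1.8 0.7 0 0.13; 1 1.8 0.7 0 0.13")

```text
clock: 29.0
eef_pos: [0.5082, 0.3393, 0.151]
tool_rot: [0.683, 0.73, 0.0, 0.0]
ft_force: [-1.2, 0.2, -2.0]
grip_width: 0.0489
grasp_force: 63.0
```

Run:
```python
from h import *
o=bot.get_obs(); print(o['clock'],o['eef_pos'],o['tool_rot'])
a=snap('side','side8.png'); b=snap('top','top8.png')
c=np.zeros((480,800,3),np.uint8)
c[:,:440]=cv2.resize(a[140:250,205:325],(440,480)); c[:,440:]=cv2.resize(b[215:355,115:220],(360,480))
cv2.imwrite('pics/g8.png',c[:,:,::-1])
```

```text
29.0 [0.50820506 0.33926535 0.15095162] [6.83119885e-01 7.30306185e-01 1.60738211e-04 2.69365957e-04]
```

View pics/g8.png

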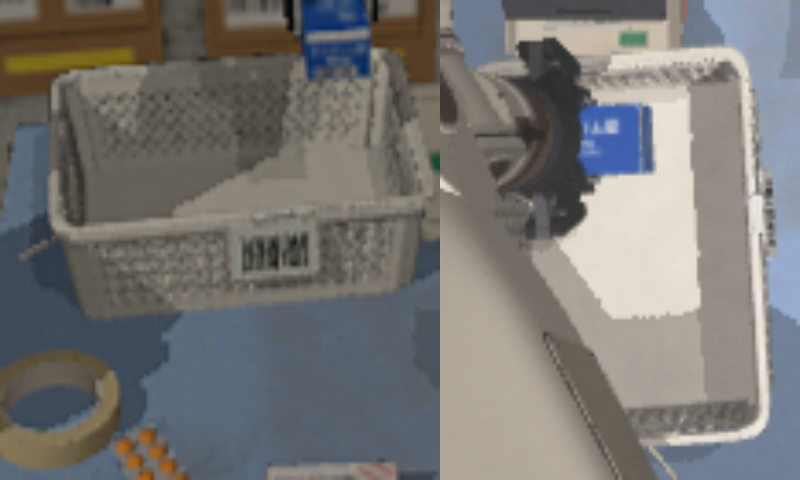

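Request:
send_rows(motion="1 0 0 3 0; 1 0 0 6 0; 1 0 0 9 0; 1 0 0 11.5 0; 1 0 0 11.5 0")

```text
clock: 29.6
eef_pos: [0.5054, 0.3363, 0.0316]
tool_rot: [0.684, 0.729, -0.004, -0.001]
ft_force: [-1.1, -0.4, -0.6]
grip_width: 0.0491
grasp_force: 63.0
```

Request:
send_rows(motion="1 0 0 1 0; 1 0 0 2 0; 1 0 0 2.3 0; 1 0 0 2.3 0; 1 0 0 2.3 0")

```text
clock: 30.1
eef_pos: [0.5087, 0.3396, 0.013]
tool_rot: [0.684, 0.729, 0.0, 0.0]
ft_force: [1.1, 0.2, -0.4]
grip_width: 0.0489
grasp_force: 63.0
```

Request:
send_rows(motion="-0.5 0 0 0 0; -0.5 0 0 0 0; -0.5 0 0 0 0; -0.5 0 0 0 0; -0.5 0 0 0 0")

```text
clock: 30.6
eef_pos: [0.5083, 0.3394, 0.0124]
tool_rot: [0.684, 0.729, 0.0, -0.0]
ft_force: [-1.1, 0.5, 0.9]
grip_width: 0.0638
grasp_force: 0.0
```

Request:
send_rows(motion="-0.5 0 0 -4 0; -0.5 0 0 -8.5 0; -0.5 0 0 -13.8 0; -0.5 0 0 -13.8 0")

```text
clock: 31.0
eef_pos: [0.5126, 0.3419, 0.1587]
tool_rot: [0.684, 0.729, 0.007, 0.002]
ft_force: [0.8, 0.4, 0.5]
grip_width: 0.0642
grasp_force: 0.0
```

```bash
cat >> cart.py <<'E'
import math
from mv import plan
B=np.array([.4281,.3345]); yb=1.631
def slot(y,x=0): return B+np.array([math.cos(yb)*x-math.sin(yb)*y,math.sin(yb)*x+math.cos(yb)*y])
def go(n,zt,sy,rel):
    x,y,w=C[n]; t=slot(sy); ph=w+math.pi/2; pb=yb-math.pi/2
    plan([(-.7,x,y,.15,ph,4.9,2),(-.7,x,y,zt,ph,4.9,2),(1,x,y,zt,ph,4,6),(1,x,y,.15,ph,3.7,0),(1,*t,.15,pb,4,2),(1,*t,zt+.006,pb,3,3),(rel,*t,zt+.006,pb,3,4),(rel,*t,.15,pb,4.9,1)])
E
python3 - <<'E'
from cart import *
go('s',.002,0,-.4)
E
```

```text
g [ 0.4905 -0.1607 -0.0201] [-0.4 -0.3  0.1  0.2  0.1  0.3  0.1 -0.2]
s [ 0.4912 -0.0017 -0.0028] [-0.  -0.2 -0.  -0.  -0.1  0.2  0.2  0. ]
b [ 0.4758  0.1331 -0.0741] [ 0.  -0.2 -0.   0.2]
-0.7 -3.1 -0.4 0 -0.14; -0.7 -6.2 -0.7 0 -0.27; -0.7 -9.3 -1.1 0 -0.41; -0.7 -12.3 -1.4 0 -0.55; -0.7 -15.4 -1.8 0 -0.68
-0.7 -2.2 -2.2 0 -0.14; -0.7 -4.4 -4.4 0 -0.28; -0.7 -6.6 -6.6 0 -0.41; -0.7 -8.7 -8.9 0 -0.55; -0.7 -10.9 -11.1 0 -0.69
-0.7 -0.3 -3.1 0 -0.13; -0.7 -0.3 -3.1 0 -0.13; -0.7 -0.3 -3.1 0 -0.13
  -> [ 0.4912 -0.002   0.1503  1.564 ]
-0.7 0 0 3.7 0; -0.7 0 0 7.4 0; -0.7 0 0 11.1 0; -0.7 0 0 14.8 0; -0.7 0 0 14.8 0
-0.7 0 0 0 0
  -> [ 0.4912 -0.002   0.0023  1.564 ]
1 0 0 0 0; 1 0 0 0 0; 1 0 0 0 0; 1 0 0 0 0; 1 0 0 0 0
1 0 0 0 0; 1 0 0 0 0
  -> [ 0.4912 -0.002   0.0023  1.564 ]
1 0 0 -3.7 0; 1 0 0 -7.4 0; 1 0 0 -11.1 0; 1 0 0 -14.8 0
  -> [ 0.4912 -0.002   0.1503  1.564 ]
1 0.6 3.1 0 0.14; 1 1.2 6.1 0 0.27; 1 1.8 9.2 0 0.41; 1 2.4 12.2 0 0.55; 1 3 15.3 0 0.68
1 2.3 2 0 0.14; 1 4.7 4 0 0.28; 1 7.1 6 0 0.41; 1 9.5 8 0 0.55; 1 11.9 10 0 0.69
1 3.1 0 0 0.13; 1 3.1 0 0 0.13; 1 3.1 0 0 0.13
  -> [0.4277 0.3344 0.1503 0.064 ]
1 0 0 2.8 0; 1 0 0 5.7 0; 1 0 0 8.5 0; 1 0 0 11.4 0; 1 0 0 14.2 0
1 0 0 0 0; 1 0 0 0 0; 1 0 0 0 0
  -> [0.4277 0.3344 0.0083 0.064 ]
-0.4 0 0 0 0; -0.4 0 0 0 0; -0.4 0 0 0 0; -0.4 0 0 0 0; -0.4 0 0 0 0
  -> [0.4277 0.3344 0.0083 0.064 ]
-0.4 0 0 -4.7 0; -0.4 0 0 -9.4 0; -0.4 0 0 -14.2 0; -0.4 0 0 -14.2 0
  -> [0.4277 0.3344 0.1503 0.064 ]
```

Request:
send_rows(motion="-0.7 -3.1 -0.4 0 -0.14; -0.7 -6.2 -0.7 0 -0.27; -0.7 -9.3 -1.1 0 -0.41; -0.7 -12.3 -1.4 0 -0.55; -0.7 -15.4 -1.8 0 -0.68")

```text
clock: 31.5
eef_pos: [0.5003, 0.1832, 0.1501]
tool_rot: [0.399, 0.917, 0.0, 0.0]
ft_force: [0.4, -0.1, -0.0]
grip_width: 0.0724
grasp_force: 0.0
```

Run:
```python
from h import *
a=snap('side','side9.png'); b=snap('top','top9.png')
for cam in ['top','side']: print([(n,np.round(d['rect']).tolist(),round(d['conf'],2)) for n in ['striped_carton','blue_carton','green_carton'] for d in boxes_of(cam,n)[:1]])
```

```text
[('striped_carton', [294.0, 267.0, 13.0, 29.0], 0.93), ('green_carton', [349.0, 264.0, 20.0, 30.0], 0.91)]
[('striped_carton', [293.0, 258.0, 42.0, 22.0], 0.82), ('blue_carton', [296.0, 178.0, 19.0, 18.0], 0.77), ('green_carton', [298.0, 300.0, 39.0, 24.0], 0.92)]
```

Positions are unchanged; continue with the striped carton.

Request:
send_rows(motion="-0.7 -2.2 -2.2 0 -0.14; -0.7 -4.4 -4.4 0 -0.28; -0.7 -6.6 -6.6 0 -0.41; -0.7 -8.7 -8.9 0 -0.55; -0.7 -10.9 -11.1 0 -0.69")

```text
clock: 32.4
eef_pos: [0.4924, 0.0289, 0.1502]
tool_rot: [0.065, 0.998, 0.0, 0.0]
ft_force: [0.5, -0.5, -0.1]
grip_width: 0.0724
grasp_force: 0.0
```

Request:
send_rows(motion="-0.7 -0.3 -3.1 0 -0.13; -0.7 -0.3 -3.1 0 -0.13; -0.7 -0.3 -3.1 0 -0.13")

```text
clock: 32.7
eef_pos: [0.4914, -0.0018, 0.1503]
tool_rot: [0.004, 1.0, 0.0, 0.0]
ft_force: [0.2, 0.9, 0.1]
grip_width: 0.0727
grasp_force: 0.0
```

Request:
send_rows(motion="-0.7 0 0 3.7 0; -0.7 0 0 7.4 0; -0.7 0 0 11.1 0; -0.7 0 0 14.8 0; -0.7 0 0 14.8 0")

```text
clock: 33.2
eef_pos: [0.4866, -0.0004, -0.0022]
tool_rot: [0.003, 1.0, 0.0, -0.005]
ft_force: [-0.5, -0.7, -0.6]
grip_width: 0.0726
grasp_force: 0.0
```

Request:
send_rows(motion="-0.7 0 0 0 0; 1 0 0 0 0; 1 0 0 0 0; 1 0 0 0 0; 1 0 0 0 0")

```text
clock: 33.7
eef_pos: [0.4935, -0.0018, 0.0047]
tool_rot: [0.003, 1.0, 0.0, 0.003]
ft_force: [-0.5, 0.9, 7.6]
grip_width: 0.0451
grasp_force: 63.3
```

Request:
send_rows(motion="1 0 0 0 0; 1 0 0 0 0; 1 0 0 0 0")

```text
clock: 34.0
eef_pos: [0.4935, -0.0018, 0.0048]
tool_rot: [0.003, 1.0, 0.0, 0.003]
ft_force: [0.5, 1.2, 6.2]
grip_width: 0.0452
grasp_force: 63.3
```

Request:
send_rows(motion="1 0 0 -3.7 0; 1 0 0 -7.4 0; 1 0 0 -11.1 0; 1 0 0 -14.8 0; 1 0 0 -14.8 0")

```text
clock: 34.5
eef_pos: [0.4953, -0.0022, 0.1569]
tool_rot: [0.004, 1.0, -0.0, 0.006]
ft_force: [0.3, 0.4, -0.4]
grip_width: 0.0447
grasp_force: 62.4
```

Request:
send_rows(motion="1 0.6 3.1 0 0.14; 1 1.2 6.1 0 0.27; 1 1.8 9.2 0 0.41; 1 2.4 12.2 0 0.55; 1 3 15.3 0 0.68")

```text
clock: 35.0
eef_pos: [0.4616, 0.1521, 0.1503]
tool_rot: [0.34, 0.941, 0.0, 0.0]
ft_force: [0.5, 0.3, -0.8]
grip_width: 0.045
grasp_force: 62.3
```

Request:
send_rows(motion="1 2.3 2 0 0.14; 1 4.7 4 0 0.28; 1 7.1 6 0 0.41; 1 9.5 8 0 0.55; 1 11.9 10 0 0.69")

```text
clock: 35.5
eef_pos: [0.433, 0.3049, 0.1503]
tool_rot: [0.638, 0.77, 0.0, 0.0]
ft_force: [0.5, -0.9, 0.4]
grip_width: 0.0448
grasp_force: 62.3
```

Request:
send_rows(motion="1 3.1 0 0 0.13; 1 3.1 0 0 0.13; 1 3.1 0 0 0.13; 1 3.1 0 0 0.13")

```text
clock: 35.9
eef_pos: [0.4274, 0.3334, 0.1501]
tool_rot: [0.684, 0.729, -0.0, 0.0]
ft_force: [0.2, 0.0, -0.9]
grip_width: 0.0447
grasp_force: 62.3
```

Request:
send_rows(motion="1 0 0 3 0; 1 0 0 6 0; 1 0 0 9 0; 1 0 0 11.5 0; 1 0 0 11.5 0")

```text
clock: 36.4
eef_pos: [0.4252, 0.3309, 0.0319]
tool_rot: [0.685, 0.729, -0.004, -0.001]
ft_force: [-1.3, 0.1, -0.9]
grip_width: 0.0448
grasp_force: 62.4
```

Request:
send_rows(motion="1 0 0 1 0; 1 0 0 2 0; 1 0 0 2.7 0; 1 0 0 2.7 0; 1 0 0 2.7 0")

```text
clock: 36.9
eef_pos: [0.4278, 0.3345, 0.0086]
tool_rot: [0.684, 0.729, 0.0, 0.0]
ft_force: [0.3, 0.2, -0.8]
grip_width: 0.045
grasp_force: 62.5
```

Request:
send_rows(motion="-0.4 0 0 0 0; -0.4 0 0 0 0; -0.4 0 0 0 0; -0.4 0 0 0 0; -0.4 0 0 0 0")

```text
clock: 37.4
eef_pos: [0.4276, 0.3344, 0.0084]
tool_rot: [0.684, 0.729, 0.0, 0.0]
ft_force: [0.0, -0.2, 0.4]
grip_width: 0.0596
grasp_force: 0.0
```

Request:
send_rows(motion="-0.4 0 0 -4 0; -0.4 0 0 -8.5 0; -0.4 0 0 -14.2 0; -0.4 0 0 -14.2 0")

```text
clock: 37.8
eef_pos: [0.4309, 0.337, 0.1572]
tool_rot: [0.684, 0.729, 0.006, 0.001]
ft_force: [0.9, 0.7, -0.7]
grip_width: 0.06
grasp_force: 0.0
```

Run:
```python
from cart import *
go('g',.002,.08,-.4)
```

```text
g [ 0.4905 -0.1607 -0.0201] [-0.4 -0.3  0.1  0.2  0.1  0.3  0.1 -0.2]
s [ 0.4912 -0.0017 -0.0028] [-0.  -0.2 -0.  -0.  -0.1  0.2  0.2  0. ]
b [ 0.4758  0.1331 -0.0741] [ 0.  -0.2 -0.   0.2]
-0.7 -4.5 0.3 0 -0.14; -0.7 -9.1 0.6 0 -0.27; -0.7 -13.6 0.8 0 -0.41; -0.7 -18.1 1.1 0 -0.54; -0.7 -22.6 1.4 0 -0.68
-0.7 -3.7 -2.6 0 -0.13; -0.7 -7.4 -5.3 0 -0.27; -0.7 -11.1 -7.9 0 -0.4; -0.7 -14.8 -10.5 0 -0.54; -0.7 -18.5 -13.2 0 -0.67
-0.7 -1.3 -4.3 0 -0.14; -0.7 -1.3 -4.3 0 -0.14; -0.7 -1.3 -4.3 0 -0.14
  -> [ 0.4904 -0.1602  0.1503  1.554 ]
-0.7 0 0 3.7 0; -0.7 0 0 7.4 0; -0.7 0 0 11.1 0; -0.7 0 0 14.8 0; -0.7 0 0 14.8 0
-0.7 0 0 0 0
  -> [ 0.4904 -0.1602  0.0023  1.554 ]
1 0 0 0 0; 1 0 0 0 0; 1 0 0 0 0; 1 0 0 0 0; 1 0 0 0 0
1 0 0 0 0; 1 0 0 0 0
  -> [ 0.4904 -0.1602  0.0023  1.554 ]
1 0 0 -3.7 0; 1 0 0 -7.4 0; 1 0 0 -11.1 0; 1 0 0 -14.8 0
  -> [ 0.4904 -0.1602  0.1503  1.554 ]
1 1.2 3.7 0 0.11; 1 2.3 7.5 0 0.23; 1 3.5 11.2 0 0.34; 1 4.6 15 0 0.46; 1 5.8 18.7 0 0.57
1 3 2.6 0 0.12; 1 6 5.1 0 0.23; 1 9 7.6 0 0.35; 1 12 10.2 0 0.46; 1 15 12.7 0 0.58
1 3.9 0.5 0 0.11; 1 7.8 1 0 0.23; 1 11.7 1.4 0 0.34; 1 11.7 1.4 0 0.34; 1 11.7 1.4 0 0.34
  -> [0.3478 0.3296 0.1503 0.064 ]
1 0 0 2.8 0; 1 0 0 5.7 0; 1 0 0 8.5 0; 1 0 0 11.4 0; 1 0 0 14.2 0
1 0 0 0 0; 1 0 0 0 0; 1 0 0 0 0
  -> [0.3478 0.3296 0.0083 0.064 ]
-0.4 0 0 0 0; -0.4 0 0 0 0; -0.4 0 0 0 0; -0.4 0 0 0 0; -0.4 0 0 0 0
  -> [0.3478 0.3296 0.0083 0.064 ]
-0.4 0 0 -4.7 0; -0.4 0 0 -9.4 0; -0.4 0 0 -14.2 0; -0.4 0 0 -14.2 0
  -> [0.3478 0.3296 0.1503 0.064 ]
```

Request:
send_rows(motion="-0.7 -4.5 0.3 0 -0.14; -0.7 -9.1 0.6 0 -0.27; -0.7 -13.6 0.8 0 -0.41; -0.7 -18.1 1.1 0 -0.54; -0.7 -22.6 1.4 0 -0.68")

```text
clock: 38.3
eef_pos: [0.4553, 0.1119, 0.1499]
tool_rot: [0.405, 0.914, -0.0, -0.0]
ft_force: [0.8, 0.2, -0.4]
grip_width: 0.0724
grasp_force: 0.0
```

Run:
```python
from h import *
a=snap('side','side10.png'); b=snap('top','top10.png')
for cam in ['top','side']: print([(n,np.round(d['rect']).tolist(),round(d['conf'],2)) for n in ['striped_carton','blue_carton','green_carton'] for d in boxes_of(cam,n)[:1]])
```

```text
[('striped_carton', [172.0, 290.0, 33.0, 17.0], 0.73), ('blue_carton', [170.0, 255.0, 41.0, 20.0], 0.8), ('green_carton', [349.0, 265.0, 13.0, 35.0], 0.73)]
[('blue_carton', [299.0, 180.0, 12.0, 18.0], 0.44), ('green_carton', [299.0, 298.0, 41.0, 22.0], 0.75)]
```

Request:
send_rows(motion="-0.7 -3.7 -2.6 0 -0.13; -0.7 -7.4 -5.3 0 -0.27; -0.7 -11.1 -7.9 0 -0.4; -0.7 -14.8 -10.5 0 -0.54; -0.7 -18.5 -13.2 0 -0.67")

```text
clock: 39.2
eef_pos: [0.4809, -0.1027, 0.1503]
tool_rot: [0.093, 0.996, 0.0, 0.0]
ft_force: [1.1, 0.1, 0.3]
grip_width: 0.073
grasp_force: 0.0
```

Request:
send_rows(motion="-0.7 -1.3 -4.3 0 -0.14; -0.7 -1.3 -4.3 0 -0.14; -0.7 -1.3 -4.3 0 -0.14; -0.7 -1.3 -4.3 0 -0.14")

```text
clock: 39.6
eef_pos: [0.4848, -0.1456, 0.15]
tool_rot: [0.027, 1.0, 0.0, -0.0]
ft_force: [-0.6, 0.2, -0.7]
grip_width: 0.0729
grasp_force: 0.0
```

Request:
send_rows(motion="-0.7 0 0 3.7 0; -0.7 0 0 7.4 0; -0.7 0 0 11.1 0; -0.7 0 0 14.3 0; -0.7 0 0 14.8 0")

```text
clock: 40.1
eef_pos: [0.4815, -0.1441, -0.0011]
tool_rot: [0.026, 1.0, 0.001, -0.004]
ft_force: [-1.1, 0.3, 0.9]
grip_width: 0.0731
grasp_force: 0.0
```

Request:
send_rows(motion="-0.7 0 0 0 0; 1 0 0 0 0; 1 0 0 0 0; 1 0 0 0 0; 1 0 0 0 0")

```text
clock: 40.6
eef_pos: [0.4869, -0.1475, 0.0046]
tool_rot: [0.027, 1.0, -0.0, 0.002]
ft_force: [0.3, 0.2, 6.7]
grip_width: 0.0443
grasp_force: 63.3
```

Request:
send_rows(motion="1 0 0 0 0; 1 0 0 0 0; 1 0 0 0 0")

```text
clock: 40.9
eef_pos: [0.487, -0.1475, 0.0046]
tool_rot: [0.027, 1.0, -0.0, 0.002]
ft_force: [0.2, 0.5, 6.9]
grip_width: 0.0437
grasp_force: 63.3
```

Request:
send_rows(motion="1 0 0 -3.7 0; 1 0 0 -7.4 0; 1 0 0 -11.1 0; 1 0 0 -14.8 0; 1 0 0 -14.8 0")

```text
clock: 41.4
eef_pos: [0.4888, -0.1484, 0.1569]
tool_rot: [0.027, 1.0, -0.002, 0.006]
ft_force: [0.7, 0.6, -0.9]
grip_width: 0.0439
grasp_force: 62.4
```

Request:
send_rows(motion="1 0 0 0 0; 1 0 0 0 0")

```text
clock: 41.6
eef_pos: [0.4839, -0.1469, 0.1496]
tool_rot: [0.027, 1.0, 0.0, -0.001]
ft_force: [0.2, -0.0, 0.1]
grip_width: 0.0438
grasp_force: 62.4
```

Run:
```python
from cart import *
import json
o=bot.get_obs(); q=o['tool_rot']; ph=math.pi/2-2*math.atan2(q[0],q[1]); e=o['eef_pos']; print(e,ph)
json.dump([*map(float,e),ph],open('state.json','w'))
t=slot(.08)
plan([(1,*t,.15,.06,3.6,2),(1,*t,.0083,.06,3,3)])
```

```text
g [ 0.4905 -0.1607 -0.0201] [-0.4 -0.3  0.1  0.2  0.1  0.3  0.1 -0.2]
s [ 0.4912 -0.0017 -0.0028] [-0.  -0.2 -0.  -0.  -0.1  0.2  0.2  0. ]
b [ 0.4758  0.1331 -0.0741] [ 0.  -0.2 -0.   0.2]
[ 0.48393511 -0.14690659  0.14958192] 1.5162516120189848
1 1.2 3.3 0 0.1; 1 2.3 6.7 0 0.21; 1 3.5 10 0 0.31; 1 4.6 13.4 0 0.42; 1 5.8 16.7 0 0.52
1 2.7 2.4 0 0.1; 1 5.3 4.7 0 0.21; 1 8 7 0 0.31; 1 10.6 9.4 0 0.42; 1 13.3 11.7 0 0.52
1 3.5 0.7 0 0.1; 1 6.9 1.4 0 0.21; 1 10.4 2.1 0 0.31; 1 13.9 2.8 0 0.42; 1 13.9 2.8 0 0.42
1 0 0 0 0
  -> [0.3482 0.3299 0.1496 0.0563]
1 0 0 2.8 0; 1 0 0 5.7 0; 1 0 0 8.5 0; 1 0 0 11.3 0; 1 0 0 14.1 0
1 0 0 0 0; 1 0 0 0 0; 1 0 0 0 0
  -> [0.3482 0.3299 0.0086 0.0563]
```

Request:
send_rows(motion="1 1.2 3.3 0 0.1; 1 2.3 6.7 0 0.21; 1 3.5 10 0 0.31; 1 4.6 13.4 0 0.42; 1 5.8 16.7 0 0.52")

```text
clock: 42.1
eef_pos: [0.4342, 0.0239, 0.1487]
tool_rot: [0.286, 0.958, -0.0, -0.002]
ft_force: [0.2, 1.1, 0.1]
grip_width: 0.0443
grasp_force: 62.3
```

Request:
send_rows(motion="1 2.7 2.4 0 0.1; 1 5.3 4.7 0 0.21; 1 8 7 0 0.31; 1 10.6 9.4 0 0.42; 1 13.3 11.7 0 0.52")

```text
clock: 42.6
eef_pos: [0.3863, 0.1941, 0.1488]
tool_rot: [0.522, 0.853, -0.001, -0.001]
ft_force: [0.3, 0.4, -0.6]
grip_width: 0.0439
grasp_force: 62.3
```

Request:
send_rows(motion="1 3.5 0.7 0 0.1; 1 6.9 1.4 0 0.21; 1 10.4 2.1 0 0.31; 1 13.9 2.8 0 0.42; 1 13.9 2.8 0 0.42")

```text
clock: 43.1
eef_pos: [0.3473, 0.3325, 0.1486]
tool_rot: [0.685, 0.728, -0.001, -0.001]
ft_force: [-0.3, 0.2, -0.1]
grip_width: 0.0437
grasp_force: 62.3
```

Request:
send_rows(motion="1 0 0 0 0; 1 0 0 0 0; 1 0 0 0 0")

```text
clock: 43.4
eef_pos: [0.349, 0.3283, 0.1498]
tool_rot: [0.687, 0.726, -0.001, 0.0]
ft_force: [0.7, -0.7, -1.2]
grip_width: 0.044
grasp_force: 62.3
```

Run:
```python
from h import *
o=bot.get_obs(); print(o['clock'],o['eef_pos'],o['tool_rot'])
a=snap('side','side11.png'); b=snap('top','top11.png')
c=np.zeros((480,800,3),np.uint8)
c[:,:440]=cv2.resize(a[140:250,205:325],(440,480)); c[:,440:]=cv2.resize(b[215:355,115:220],(360,480))
cv2.imwrite('pics/g11.png',c[:,:,::-1])
```

```text
43.4 [0.34903224 0.32831183 0.14982686] [ 6.87345834e-01  7.26329915e-01 -7.45365876e-04  5.46187218e-05]
```

View pics/g11.png

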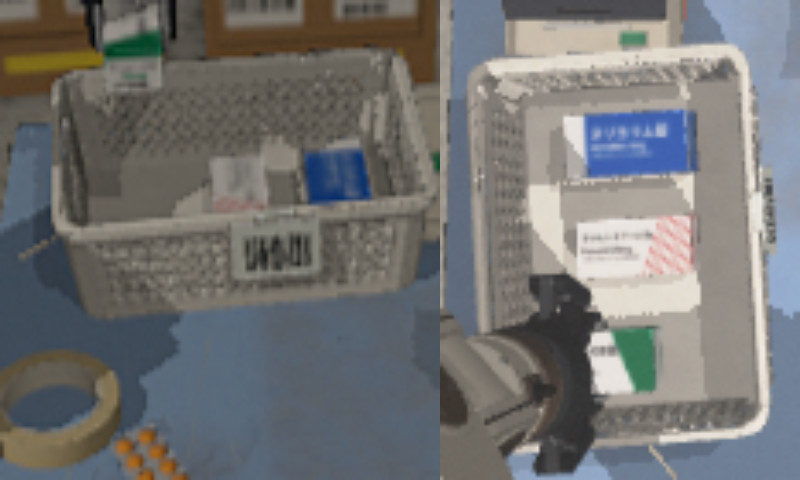

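Request:
send_rows(motion="1 0 0 3 0; 1 0 0 6 0; 1 0 0 9 0; 1 0 0 11.5 0; 1 0 0 11.5 0")

```text
clock: 44.0
eef_pos: [0.347, 0.3268, 0.0324]
tool_rot: [0.687, 0.726, -0.004, -0.0]
ft_force: [-0.5, 0.0, -0.3]
grip_width: 0.0441
grasp_force: 62.3
```

Request:
send_rows(motion="1 0 0 1 0; 1 0 0 2 0; 1 0 0 2.6 0; 1 0 0 2.6 0; 1 0 0 2.6 0")

```text
clock: 44.5
eef_pos: [0.3492, 0.3298, 0.0096]
tool_rot: [0.687, 0.727, 0.0, 0.0]
ft_force: [0.6, -0.4, -1.0]
grip_width: 0.0441
grasp_force: 62.3
```

Request:
send_rows(motion="-0.4 0 0 0 0; -0.4 0 0 0 0; -0.4 0 0 0 0; -0.4 0 0 0 0; -0.4 0 0 0 0")

```text
clock: 45.0
eef_pos: [0.3491, 0.3297, 0.0094]
tool_rot: [0.687, 0.727, 0.0, 0.0]
ft_force: [0.1, 0.4, 0.2]
grip_width: 0.0599
grasp_force: 0.0
```

Request:
send_rows(motion="-0.4 0 0 -4 0; -0.4 0 0 -8.5 0; -0.4 0 0 -14.1 0; -0.4 0 0 -14.1 0; -0.4 0 0 -14.1 0")

```text
clock: 45.5
eef_pos: [0.3502, 0.3308, 0.1524]
tool_rot: [0.687, 0.727, 0.003, 0.0]
ft_force: [0.5, 0.7, -0.9]
grip_width: 0.06
grasp_force: 0.0
```

Run:
```python
from cart import *
import json
o=bot.get_obs(); q=o['tool_rot']; print(o['eef_pos'])
ph=.0563; json.dump([.3482,.3299,.1496,ph],open('state.json','w'))
# scanner mid, y axis 93.7deg -> gripper closes along scanner x (3.7deg); go there
th=math.radians(93.7); s=np.array([.412,-.1057])+.0015*np.array([math.cos(th),math.sin(th)]); print(s)
plan([(-.4,*s,.15,.065,4.4,3)])
```

```text
g [ 0.4905 -0.1607 -0.0201] [-0.4 -0.3  0.1  0.2  0.1  0.3  0.1 -0.2]
s [ 0.4912 -0.0017 -0.0028] [-0.  -0.2 -0.  -0.  -0.1  0.2  0.2  0. ]
b [ 0.4758  0.1331 -0.0741] [ 0.  -0.2 -0.   0.2]
[0.3501701  0.33075371 0.15237187]
[ 0.4119032  -0.10420313]
-0.4 -4.4 0.4 0 0; -0.4 -8.7 0.8 0 0; -0.4 -13.1 1.2 0 0; -0.4 -17.5 1.6 0 0; -0.4 -21.8 2 0 0
-0.4 -4.4 0.4 0 -0.01; -0.4 -8.8 0.7 0 -0.01; -0.4 -13.2 1.1 0 -0.01; -0.4 -17.5 1.5 0 -0.01; -0.4 -21.9 1.9 0 -0.01
-0.4 0 0 0 0; -0.4 0 0 0 0; -0.4 0 0 0 0
  -> [ 0.4117 -0.1042  0.1496  0.0663]
```

Request:
send_rows(motion="-0.4 -4.4 0.4 0 0; -0.4 -8.7 0.8 0 0; -0.4 -13.1 1.2 0 0; -0.4 -17.5 1.6 0 0; -0.4 -21.8 2 0 0")

```text
clock: 46.0
eef_pos: [0.3796, 0.111, 0.1483]
tool_rot: [0.687, 0.727, -0.002, -0.001]
ft_force: [1.0, -0.5, 0.5]
grip_width: 0.0599
grasp_force: 0.0
```

Request:
send_rows(motion="-0.4 -4.4 0.4 0 -0.01; -0.4 -8.8 0.7 0 -0.01; -0.4 -13.2 1.1 0 -0.01; -0.4 -17.5 1.5 0 -0.01; -0.4 -21.9 1.9 0 -0.01")

```text
clock: 46.5
eef_pos: [0.411, -0.1059, 0.1483]
tool_rot: [0.683, 0.73, -0.001, -0.002]
ft_force: [1.2, 0.8, 0.2]
grip_width: 0.0601
grasp_force: 0.0
```

Request:
send_rows(motion="-0.4 0 0 0 0; -0.4 0 0 0 0; -0.4 0 0 0 0")

```text
clock: 46.8
eef_pos: [0.4113, -0.1035, 0.149]
tool_rot: [0.683, 0.73, -0.001, -0.002]
ft_force: [-0.0, 0.1, -1.0]
grip_width: 0.0596
grasp_force: 0.0
```

Run:
```python
from h import *
a=snap('side','side12.png'); b=snap('top','top12.png')
c=np.zeros((600,800,3),np.uint8)
c[:300,:400]=cv2.resize(a[160:235,225:325],(400,300),interpolation=cv2.INTER_CUBIC); c[:,400:]=cv2.resize(b[225:345,140:220],(400,600),interpolation=cv2.INTER_CUBIC)
c[300:,:400]=cv2.resize(b[260:320,290:370],(400,300),interpolation=cv2.INTER_CUBIC)
cv2.imwrite('pics/g12.png',c[:,:,::-1])
print(bot.get_obs()['eef_pos'])
print(px2w('side',280.5,198,.052),px2w('top',210.6,275.4,.052))
```

```text
[ 0.41194049 -0.10310424  0.14963661]
[0.45737991 0.21934471 0.052     ] [0.45988043 0.22279021 0.052     ]
```

View pics/g12.png

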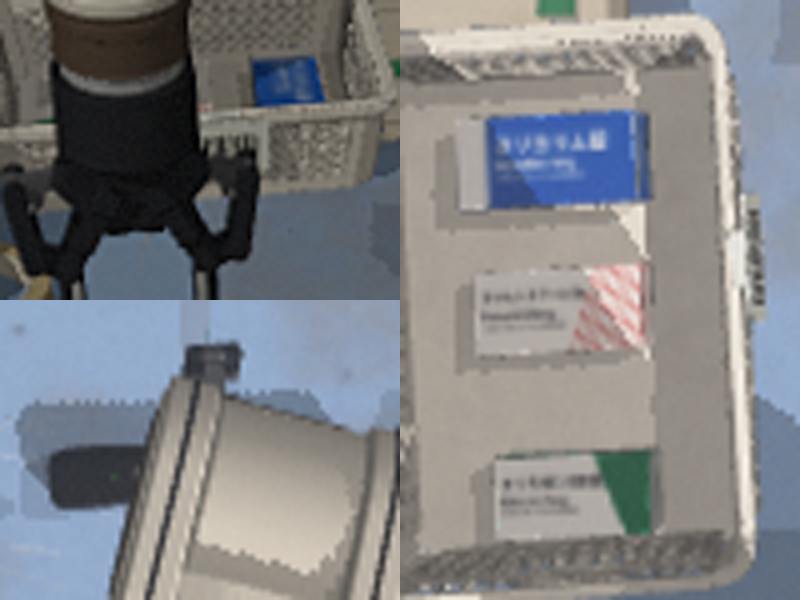

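Request:
send_rows(motion="-0.4 0 0 4 0; -0.4 0 0 8 0; -0.4 0 0 12 0; -0.4 0 0 14.3 0; -0.4 0 0 14.3 0")

```text
clock: 47.4
eef_pos: [0.4093, -0.1024, 0.0045]
tool_rot: [0.682, 0.731, -0.002, -0.003]
ft_force: [-0.4, 1.0, 0.5]
grip_width: 0.06
grasp_force: 0.0
```

Request:
send_rows(motion="-0.4 0 0 0 0; 1 0 0 0 0; 1 0 0 0 0; 1 0 0 0 0; 1 0 0 0 0")

```text
clock: 47.9
eef_pos: [0.4143, -0.1047, 0.0092]
tool_rot: [0.683, 0.73, 0.001, 0.002]
ft_force: [-0.1, 1.2, 6.2]
grip_width: 0.0333
grasp_force: 60.6
```

Request:
send_rows(motion="1 0 0 0 0; 1 0 0 0 0; 1 0 0 0 0")

```text
clock: 48.2
eef_pos: [0.4143, -0.1047, 0.0092]
tool_rot: [0.683, 0.73, 0.001, 0.002]
ft_force: [0.0, 2.1, 6.1]
grip_width: 0.033
grasp_force: 60.6
```

Run:
```python
from cart import *
import json
o=bot.get_obs(); print(o['eef_pos'],o['tool_rot'],o['grip_width'])
json.dump([.4117,-.1042,.0066,.0663],open('state.json','w'))
# scanner origin at TCP; line of sight dir th = basket x dir (1.631)
tag=np.array([.458,.2215]); d=np.array([math.cos(yb),math.sin(yb)])
t=tag-d*(.08+.083); print(t)
plan([(1,.4117,-.1042,.055,.0663,1.3,1),(1,*t,.055,yb-math.pi/2,3.5,2),(1,*t,.0436,yb-math.pi/2,.6,5)])
```

```text
g [ 0.4905 -0.1607 -0.0201] [-0.4 -0.3  0.1  0.2  0.1  0.3  0.1 -0.2]
s [ 0.4912 -0.0017 -0.0028] [-0.  -0.2 -0.  -0.  -0.1  0.2  0.2  0. ]
b [ 0.4758  0.1331 -0.0741] [ 0.  -0.2 -0.   0.2]
[ 0.41433386 -0.10465787  0.00923247] [0.68311589 0.73030702 0.00125753 0.00166073] 0.032952805616832725
[0.46780727 0.05879531]
1 0 0 -1.2 0; 1 0 0 -2.4 0; 1 0 0 -3.6 0; 1 0 0 -4.8 0; 1 0 0 -4.8 0
  -> [ 0.4117 -0.1042  0.0546  0.0663]
1 3.2 1.3 0 0; 1 6.4 2.7 0 0; 1 9.5 4 0 0; 1 12.7 5.3 0 0; 1 15.9 6.7 0 0.01
1 0 0 0 0; 1 0 0 0 0
  -> [0.468  0.0589 0.0546 0.0563]
1 0 0 0.5 0; 1 0 0 1.1 0; 1 0 0 1.1 0; 1 0 0 1.1 0; 1 0 0 1.1 0
1 0 0 0 0; 1 0 0 0 0
  -> [0.468  0.0589 0.0436 0.0563]
```

Request:
send_rows(motion="1 0 0 -1.2 0; 1 0 0 -2.4 0; 1 0 0 -3.6 0; 1 0 0 -4.8 0; 1 0 0 -4.8 0")

```text
clock: 48.7
eef_pos: [0.4145, -0.105, 0.0575]
tool_rot: [0.683, 0.73, 0.001, 0.002]
ft_force: [1.4, 0.1, -0.3]
grip_width: 0.0336
grasp_force: 59.8
```

Request:
send_rows(motion="1 3.2 1.3 0 0; 1 6.4 2.7 0 0; 1 9.5 4 0 0; 1 12.7 5.3 0 0; 1 15.9 6.7 0 0.01")

```text
clock: 49.2
eef_pos: [0.469, 0.0599, 0.0552]
tool_rot: [0.687, 0.727, 0.0, 0.0]
ft_force: [0.4, 0.1, -1.7]
grip_width: 0.0331
grasp_force: 59.8
```

Request:
send_rows(motion="1 0 0 0.4 0; 1 0 0 0.8 0; 1 0 0 0.8 0; 1 0 0 0.8 0; 1 0 0 0.8 0")

```text
clock: 49.7
eef_pos: [0.4686, 0.0577, 0.0473]
tool_rot: [0.688, 0.726, -0.0, -0.0]
ft_force: [-0.2, -0.6, -0.8]
grip_width: 0.0333
grasp_force: 59.8
```

Run:
```python
from h import *
a=snap('side','side13.png'); b=snap('top','top13.png')
c=np.zeros((480,800,3),np.uint8)
c[:,:400]=cv2.resize(a[160:280,240:340],(400,480),interpolation=cv2.INTER_CUBIC); c[:,400:]=cv2.resize(b[220:316,200:280],(400,480),interpolation=cv2.INTER_CUBIC)
cv2.imwrite('pics/g13.png',c[:,:,::-1])
o=bot.get_obs();print(o['eef_pos'],o['tool_rot'])
```

```text
[0.46888347 0.05792747 0.04748237] [6.87361738e-01 7.26315242e-01 6.77323384e-05 7.42785163e-05]
```

View pics/g13.png

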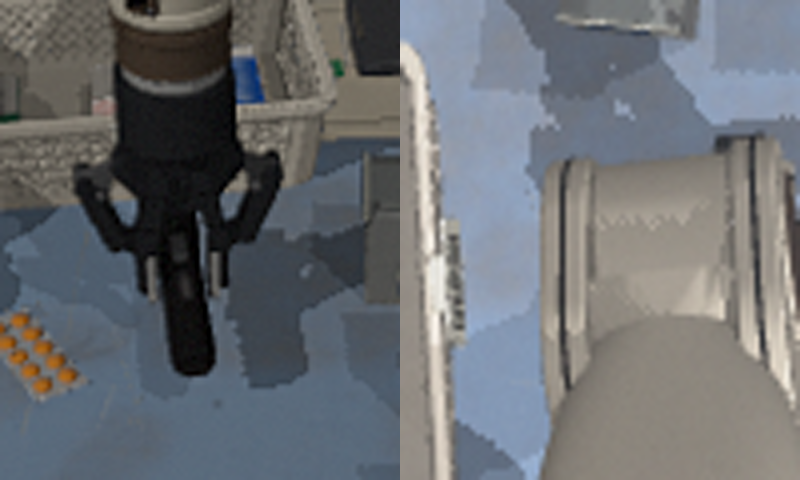

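Run:
```python
from h import *
d=np.array([np.cos(1.6258),np.sin(1.6258)]);t=np.array([.4689,.0579])
for s,z in [(-.085,.052),(-.085,.067),(-.085,.037),(-.02,.067)]:
    p=w2px('side',[*(t+d*s),z]); print(s,z,p,(p-[240,160])*4)
print(t+d*.083, d)
p=w2px('side',[.458,.2215,.052]);print(p)
tag=np.array([.458,.2215])-t-d*.083; print('sight',tag@d,'lat',tag@[d[1],-d[0]])
```

```text
-0.085 0.052 [288.50905417 251.91215799] [194.03621668 367.64863196]
-0.085 0.067 [288.33189933 247.27196185] [193.32759731 349.08784739]
-0.085 0.037 [288.68363397 256.48490642] [194.73453589 385.93962567]
-0.02 0.067 [286.24751178 231.56501193] [184.99004713 286.26004773]
[0.464337   0.14077448] [-0.05497594  0.99848768]
[280.70243885 197.58280616]
sight 0.08095182210971501 lat -0.0018894514824045867
```

Request:
send_rows(motion="1 0 0 0.1 0; 1 0 0 0.1 0; 1 0 0 0.1 0; 1 0 0 0.1 0; 1 0 0 0.1 0")

```text
clock: 50.3
eef_pos: [0.4689, 0.0587, 0.0464]
tool_rot: [0.687, 0.727, 0.0, 0.0]
ft_force: [0.4, 0.4, -2.2]
grip_width: 0.033
grasp_force: 59.8
```

Request:
send_rows(motion="1 0 0 0 0; 1 0 0 0 0; 1 0 0 0 0; 1 0 0 0 0; 1 0 0 0 0")

```text
clock: 50.8
eef_pos: [0.4689, 0.0586, 0.0463]
tool_rot: [0.687, 0.727, -0.0, -0.0]
ft_force: [0.4, -0.1, -2.1]
grip_width: 0.0334
grasp_force: 59.8
```

Request:
send_rows(motion="1 0 0 0 0; 1 0 0 0 0; 1 0 0 0 0; 1 0 0 0 0; 1 0 0 0 0")

```text
clock: 51.3
eef_pos: [0.4689, 0.0586, 0.0463]
tool_rot: [0.687, 0.727, 0.0, 0.0]
ft_force: [-0.3, 0.7, -0.4]
grip_width: 0.0332
grasp_force: 59.8
```

Run:
```python
import json; json.dump([.468,.0589,.0456,.0563],open('state.json','w'))
from mv import plan
plan([(1,.4117,-.1042,.0546,.0563,3.5,2),(1,.4117,-.1042,.0096,.0563,1.2,3),(-.4,.4117,-.1042,.0096,.0563,1.2,4),(-.4,.4117,-.1042,.17,.0563,4.5,2)])
```

```text
1 -3.2 -1.3 -0.2 0; 1 -6.4 -2.6 -0.4 0; 1 -9.6 -3.9 -0.5 0; 1 -12.8 -5.2 -0.7 0; 1 -16 -6.5 -0.9 0
1 0 0 0 0; 1 0 0 0 0
  -> [ 0.4121 -0.1045  0.0546  0.0563]
1 0 0 1.1 0; 1 0 0 2.2 0; 1 0 0 3.4 0; 1 0 0 4.5 0; 1 0 0 4.5 0
1 0 0 0 0; 1 0 0 0 0
  -> [ 0.4121 -0.1045  0.0096  0.0563]
-0.4 0 0 0 0; -0.4 0 0 0 0; -0.4 0 0 0 0; -0.4 0 0 0 0; -0.4 0 0 0 0
  -> [ 0.4121 -0.1045  0.0096  0.0563]
-0.4 0 0 -4 0; -0.4 0 0 -8 0; -0.4 0 0 -12 0; -0.4 0 0 -16 0; -0.4 0 0 -16 0
-0.4 0 0 0 0
  -> [ 0.4121 -0.1045  0.1696  0.0563]
```

Request:
send_rows(motion="1 -3.2 -1.3 -0.2 0; 1 -6.4 -2.6 -0.4 0; 1 -9.6 -3.9 -0.5 0; 1 -12.8 -5.2 -0.7 0; 1 -16 -6.5 -0.9 0")

```text
clock: 51.8
eef_pos: [0.4125, -0.1059, 0.0555]
tool_rot: [0.687, 0.727, 0.0, 0.0]
ft_force: [0.7, -0.8, -1.5]
grip_width: 0.0329
grasp_force: 59.8
```

Request:
send_rows(motion="1 0 0 0 0; 1 0 0 0 0")

```text
clock: 52.0
eef_pos: [0.413, -0.1053, 0.0555]
tool_rot: [0.688, 0.726, 0.0, 0.0]
ft_force: [-0.9, 0.6, -1.2]
grip_width: 0.033
grasp_force: 59.9
```

Request:
send_rows(motion="1 0 0 1.1 0; 1 0 0 2.2 0; 1 0 0 3.4 0; 1 0 0 4.4 0; 1 0 0 4.5 0")

```text
clock: 52.5
eef_pos: [0.4129, -0.1037, 0.0094]
tool_rot: [0.686, 0.727, -0.0, -0.001]
ft_force: [0.4, 0.4, -0.8]
grip_width: 0.0328
grasp_force: 59.9
```

Request:
send_rows(motion="1 0 0 0 0; 1 0 0 0 0; 1 0 0 0 0")

```text
clock: 52.8
eef_pos: [0.4134, -0.1048, 0.0107]
tool_rot: [0.687, 0.727, 0.0, 0.0]
ft_force: [0.7, -1.7, -1.4]
grip_width: 0.0334
grasp_force: 59.8
```

Request:
send_rows(motion="-0.4 0 0 0 0; -0.4 0 0 0 0; -0.4 0 0 0 0; -0.4 0 0 0 0; -0.4 0 0 0 0")

```text
clock: 53.3
eef_pos: [0.4131, -0.1048, 0.0104]
tool_rot: [0.687, 0.727, 0.0, 0.0]
ft_force: [0.6, -0.5, -0.4]
grip_width: 0.0596
grasp_force: 0.0
```

Request:
send_rows(motion="-0.4 0 0 -4 0; -0.4 0 0 -8 0; -0.4 0 0 -12 0; -0.4 0 0 -16 0; -0.4 0 0 -16 0")

```text
clock: 53.8
eef_pos: [0.4169, -0.1058, 0.1758]
tool_rot: [0.687, 0.727, 0.003, 0.005]
ft_force: [0.7, -0.9, 0.1]
grip_width: 0.0598
grasp_force: 0.0
```

Request:
send_rows(motion="-0.4 -5 0 -3 0; -0.4 -9 0 -5 0; -0.4 -13 0 -6 0; -0.4 -13 0 -6 0; -0.4 -13 0 -6 0")

```text
clock: 54.3
eef_pos: [0.4198, -0.2351, 0.2293]
tool_rot: [0.688, 0.726, -0.0, -0.001]
ft_force: [0.1, 0.1, 0.1]
grip_width: 0.0598
grasp_force: 0.0
```

Run:
```python
from h import *
a=snap('side','side14.png'); b=snap('top','top14.png')
c=np.zeros((600,800,3),np.uint8)
c[:,:400]=cv2.resize(a[150:400,215:382],(400,600),interpolation=cv2.INTER_CUBIC); c[:300,400:]=cv2.resize(b[180:330,120:320],(400,300)); c[300:,400:]=cv2.resize(b[180:330,300:500],(400,300))
cv2.imwrite('pics/g14.png',c[:,:,::-1])
for cam in ['top','side']: print([(n,np.round(d['rect']).tolist(),round(d['conf'],2)) for n in ['striped_carton','blue_carton','green_carton','scanner','pick'] for d in boxes_of(cam,n)[:1]])
```

```text
[('striped_carton', [173.0, 289.0, 36.0, 15.0], 0.79), ('blue_carton', [170.0, 256.0, 40.0, 20.0], 0.76), ('green_carton', [176.0, 323.0, 36.0, 18.0], 0.71), ('scanner', [331.0, 293.0, 64.0, 20.0], 0.96), ('pick', [438.0, 227.0, 22.0, 68.0], 0.69)]
[('blue_carton', [298.0, 178.0, 16.0, 18.0], 0.53), ('green_carton', [234.0, 186.0, 6.0, 9.0], 0.44), ('scanner', [265.0, 286.0, 17.0, 53.0], 0.63), ('pick', [358.0, 336.0, 96.0, 72.0], 0.67)]
```

View pics/g14.png

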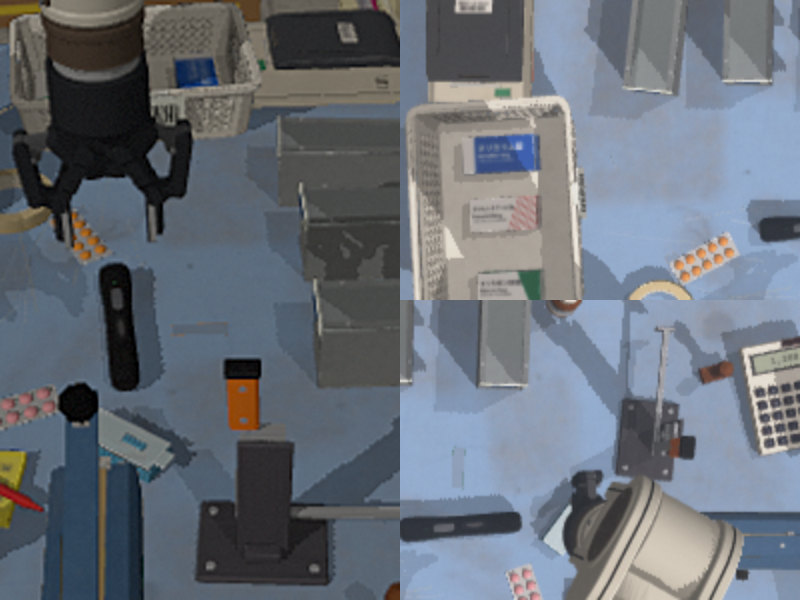

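The three cartons lie flat in the basket. The pick hangs on its stud, the scanner lies flat back in its place, and the arm is clear of everything.

```bash
python3 -c "
from workcell import workorder
print(workorder.job_done())"
```

```text
the job is handed in; nothing more can be done
None
```

I handed the job in at about 54 s, but the hand-in returned no verdict. All three cartons lie flat in the basket, the pick hangs on its stud, and the scanner was held still about 8 cm from the tag for over a second, then laid flat on the table; nothing confirmed that it read the tag.

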